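Hold a sensor block into the corner of its bonding jig

ROBOT

A 6-joint arm with a two-finger parallel gripper is mounted at the origin on a cart in front of the work surface, level with it; the furniture and walls round the work are solid. World frame = base frame: x ahead of the robot, y to its left, z up, the work surface at z = 0. Lengths are in m, angles in rad, forces in N, time in s.
With the tool pointing down it reaches from about 0.35 to 0.85 m from the base axis. Payload 8.1 kg.
Tool frame: the origin (TCP) lies at the very end of the fingers, on their centre line; the grasp point (between the pads) lies 19 mm behind it; z points along the fingers, y is the direction in which the jaws open and shut (so a half turn about z gives the same grasp; the last joint's range is limited). The gripper opens to 93 mm and grips with 3 to 60 N. Pads are 15 mm wide; open, the fingers measure 128 mm over their backs; the gripper's body (75 mm by 188 mm) begins 65 mm behind the grasp point.
Start: joints at [1.255, 0.13, 1.488, -0, 1.523, -0.085], TCP at [0.137, 0.584, 0.219] pointing down, gripper open.
Joint ranges: [-2.96, 2.96], [-0.89, 2.26], [0.02, 2.5], [-1.34, 4.48], [0, 2.73], [-2.66, 2.66]. Speed limits (rad/s): [2.39, 2.39, 2.79, 3.14, 3.14, 3.14].

INTERFACE

Orientations are given as a rotation vector (axis times angle).
In Python, from plant import robot gives the robot as it stands.
- The arm moves only by the shell command python3 -m pendant 'ROWS' [OPENING] [FORCE]. ROWS is JSON, a list of rows, each an object with "delta_pos": the shift along the tool's x, y, z in m, a list of three; "spin": the turn about the tool's z in rad. In form: [{"delta_pos": [dx, dy, dz], "spin": spin}, ...]. A call has 1 to 10 rows; each row is the pose to reach, as a shift and turn from the pose measured when the call began, along the tool's axes at that moment; what a row does not reach only later rows make up. A row lasts 1/10 s, in which the tool goes at most 50 mm and 8.59 degrees, less where a joint would pass 70% of its speed; a pose out of reach is approached as far as the arm can. A call with a gripper value outside its range is refused whole. OPENING is the closure, from -1 (fully open) to 1 (shut), set as the call begins (- or left out, the last holds). The fingers move at their own pace and stop on an object; FORCE is the grip in N (left out, the last holds). Time passes only in rows, so rows that repeat a pose let the fingers close. It gives the time, the measured TCP pose, the force and the opening at its end, in the units of the state.
- robot.read_state(): the state, without advancing time (a new reading comes with each control period).
- robot.read_camera(name): name is "scene" or "top"; returns a dict with "color" (400x640x3 uint8, blue, green, red), "camera_matrix" (3x3 intrinsics, pixels), "R" (3x3) and "t" (3): a world point X has camera coordinates R X + t. Camera axes: x right, y down, z forward; pixel columns grow to the right and rows downward; lengths in m; the calibration is good to about 2 mm. A picture is of the moment at which its call begins. There is no depth.
- robot.close_job(): hands the job in, once; it reports no verdict.
Trained networks look in the newest picture that a camera, given by its name, has taken for a name from the list of things; names that differ only in an ending like _2 or _b are one class to them, and where a whole thing is asked for, a point or a joint stands for the part that bears it (a point fixed in the world has none). Each returns a list of dicts, best first, with "score" (0 to 1); they miss things now and then, are a little off and sometimes report something else, mostly with a low value. They report only what shows in the picture. A call takes as long as a camera call.
- robot.outline_of(camera, label): "mask" (400x640 bool, what is visible of it).
- robot.mark_of(camera, label): "location" ([x, y, z] in m, in the coordinates of the camera as it stood for that picture, good to about 4 mm: a listed point, or the origin of a listed thing).
The state is a dict: "t": time; "q": joint angles; "dq": joint speeds; "joint_torque": joint torques, N m; "tool_pos": TCP position; "orientation": TCP orientation; "force": force on the tool from outside, world axes, zero at the start; "wrist_torque": the same for the moment, N m; "opening": finger opening in m.
Only numpy, scipy, OpenCV 4.12 (cv2) and the standard library are available. Lean on these libraries where they do the work, as an engineer would, in place of code of your own. Each camera call takes 0.05 s, during which the arm holds its last target.

TASK

Lift the yellow cover plate off the pins of the bonding jig and lay it gently on the bench mat, handle up and flat, and let go of it. Then set the grey sensor block into the jig, bevelled long edge facing the open front, its back against the fence and its end against the end stop, and push it firmly against fence and bed together with one diagonal push on it, as if glue had to set. Finish while still pushing, without letting go, and do not disturb the other things on the bench.

Things in the scene. Friction and masses are not known exactly. Their poses are not given: they have to be found in the camera images.
- jig: Fixed bonding jig on a blue foot plate 116 x 156 mm. Origin: centre of its underside, on the mat; own x points to the fence (far side), own y to the end stop (left), z up. The flat bed is 22 mm above the origin. Fence, stop and post tops are 42 mm above it. Two upright brass pins, 6 mm thick, reach from 42 to 53 mm height at own (44, 64) and (-42, -64) mm. Front and right side are open.
- jig_bed: The bed of the jig that the block stands on, slippery white plastic (friction about 0.1), part of the jig; origin: centre of its underside, 8 mm below the bed surface; axes as the jig.
- jig_fence: The steel fence bar, part of the jig, faced with slippery white plastic, 16 mm thick, 146 mm long, 20 mm high. Origin: on the bed surface at the middle of the fence's face, at x = +36 mm of the jig; its face looks to own -x.
- jig_stop: The steel end stop, part of the jig, faced with slippery white plastic, 55 mm deep, 18 mm thick, 20 mm high. Origin: on the bed surface at the middle of its face, at own (8.5, 55) mm of the jig; its face looks to own -y.
- jig_post: Rest post, part of the jig, 14 mm diameter, 20 mm high with a pin on top, at own (-42, -64) mm of the jig. Origin: its foot, on the bed surface.
- cover: Loose yellow cover plate 104 x 146 x 4 mm, 0.16 kg, lying on the jig's fence, stop and post, two 10 mm holes over the pins (axes as the jig at the start; 11 mm up clears the pins). Origin: centre of its underside. Black grip bar on top, in the middle: 12 mm wide (own x), 60 mm long (own y), from 4 to 28 mm above the origin.
- block: Loose grey sensor block, 38 mm deep (own x), 76 long (own y), 58 high, 0.24 to 0.39 kg. Origin: centre of its underside; z up. Own -x is its front with a small green window; own +x its plain back, for the fence. Brass nozzle, 16 mm wide, 6 high, on top at own (7, 22) mm. Fingers holding it across its depth in the jig must stay over 20 mm above its underside, clear of the fence.
- block_bevel (a point): Middle of the bevel on the block's front upper long edge: 45 degrees, cut 12 mm deep and 12 mm high along the full length. The point lies 13 mm in front of the block's centre, 52 mm above its underside. The fence is lower than this point: too level a push here tips the block over the fence; push down at least as hard as toward the fence.
- caliper: Bystander: steel sliding caliper, 66 x 191 x 11 mm, lying flat; origin centre of its underside.
- tape_roll: Bystander: roll of black tape, 58 mm across, 19 mm high; origin centre of its underside.
- vial: Bystander: small vial with a black cap, 26 mm across, 54 mm high; origin centre of its underside.
- screwdriver: Bystander: fine blue screwdriver, 133 mm long, lying flat; origin centre of its underside.
- lens_barrel: Bystander: black lens barrel, 46 mm across, 70 mm high, standing; origin centre of its underside.
- petri_dish: Bystander: flat clear dish, 58 mm across, 15 mm high; origin centre of its underside.
- free_mat (a point): Point on the mat, right front of the bench: middle of a bare area 100 mm (world x) by 160 mm (world y), enough for the cover (any other free place will do too). Between it and the jig stands a bench instrument 250 mm high, from about x = 0.45 m on; pass in front of it or above 0.28 m.

How it is judged:
On the way, in this order (a step that is already met when the one before it is completed fails the run):
1. the cover is lifted off the pins by the fingers (z of cover in the frame of jig above 0.06 m and contact force between the fingers and cover above 0.5 N), for 0.1 s.
2. the cover lies flat on the mat, handle up, let go (height (world z) of cover below 0.006 m and angle between cover's own z axis and vertical below 0.06 rad and linear speed of cover below 0.02 m/s and contact force between the fingers and cover below 0.1 N), for 0.2 s.
At the end, for the whole second after the job is handed in: Still pushed by the robot (over 3 N), the block bears on the fence with over 2 N and on the bed with over 5 N, weight included; within 2.5 mm of fence and bed and 4 mm of the end stop, square within 0.05 rad, bevel to the front, at rest; the cover lies flat on the mat, handle up (contact force between block and jig_fence above 2 N and contact force between block and jig_bed above 5 N and contact force between any of the fingers, the arm and block above 3 N and x of block in the frame of jig above 0.0145 m and x of block_bevel in the frame of jig below 0.009 m and y of block in the frame of jig between 0.013 and 0.0195 m and z of block in the frame of jig below 0.0245 m and angle between block's own z axis and vertical below 0.05 rad and angle between the x axis of block and the x axis of jig, either way round below 0.05 rad and linear speed of block below 0.02 m/s and height (world z) of cover below 0.006 m and angle between cover's own z axis and vertical below 0.06 rad); the arm keeps its last pose, push and grip.
It fails at once if the cover is dropped or thrown down (faster than 0.7 m/s close to the bench) (height (world z) of cover below 0.04 m and linear speed of cover above 0.7 m/s).
It fails at once if a bystander is moved by more than 30 mm (distance of any of caliper, tape_roll, vial, screwdriver, lens_barrel, petri_dish from where it was at the start of the episode above 0.03 m).
It also fails if it takes over 72 s, if anything falls off the work surface, if the arm or the gripper's body presses on something with over 40 N, if the wrist force passes 120 N, or if a joint passes its speed limit or range.

## Working session

There is one attempt and no reset: what is moved stays moved. The work goes in short steps, Python scripts to look and compute and a shell command to move; the robot and the scene stay as the last step left them, time stands still between calls to the robot, and variables do not carry over. Pictures are saved under pics/ and viewed, and the job is handed in when it is done.

```bash
ls; mkdir -p pics
python3 - <<'E'
from plant import robot
import cv2,numpy as np
s=robot.read_state(); print({k:np.round(v,3).tolist() for k,v in s.items()})
for c in ("scene","top"):
    im=robot.read_camera(c); cv2.imwrite(f"pics/{c}0.png",im["color"])
    R,t=np.array(im["R"]),np.array(im["t"]); print(c,np.round(-R.T@t,3),np.round(R,2).tolist())
    for n in ["jig","jig_fence","jig_stop","jig_post","cover","block","block_bevel","caliper","tape_roll","vial","screwdriver","lens_barrel","petri_dish","free_mat"]:
        r=robot.mark_of(c,n)
        print(n,[(round(x["score"],2),np.round(R.T@(np.array(x["location"])-t),3).tolist()) for x in r[:2]])
E
```

```text
pics
{'t': 0.0, 'q': [1.255, 0.131, 1.489, 0.0, 1.523, -0.085], 'dq': [-0.002, -0.003, -0.001, 0.0, -0.0, -0.001], 'joint_torque': [-0.001, -55.985, -49.176, 0.077, 0.036, -0.0], 'tool_pos': [0.137, 0.584, 0.218], 'orientation': [-0.362, -3.12, 0.003], 'force': [0.158, -0.126, 0.451], 'wrist_torque': [0.006, 0.024, -0.036], 'opening': 0.093}
scene [-0.074 -1.158  0.675] [[0.9, -0.44, -0.01], [-0.2, -0.38, -0.9], [0.4, 0.81, -0.43]]
jig [(0.47, [0.601, 0.283, 0.003])]
jig_fence []
jig_stop [(0.34, [0.603, 0.283, 0.043])]
jig_post [(0.53, [0.566, 0.219, 0.024]), (0.3, [0.357, -0.106, -0.001])]
cover [(0.62, [0.606, 0.282, 0.043])]
block [(0.76, [0.4, 0.317, -0.001])]
block_bevel [(0.5, [0.392, 0.325, 0.053])]
caliper [(0.49, [0.37, 0.09, -0.0]), (0.41, [0.601, 0.282, -0.0])]
tape_roll [(0.94, [0.563, -0.366, -0.001]), (0.67, [0.429, 0.483, -0.001])]
vial [(0.4, [0.432, 0.483, -0.002])]
screwdriver [(0.47, [0.36, -0.106, -0.001])]
lens_barrel [(0.72, [0.677, -0.363, -0.001]), (0.26, [0.392, 0.319, 0.056])]
petri_dish [(0.63, [0.394, -0.393, -0.001])]
free_mat [(0.95, [0.397, -0.273, 0.002]), (0.47, [0.568, 0.216, 0.021])]
top [0.224 0.054 1.651] [[0.01, -1.0, 0.02], [-0.98, -0.01, -0.18], [0.18, -0.02, -0.98]]
jig [(0.64, [0.597, 0.284, 0.002]), (0.34, [0.674, -0.355, -0.002])]
jig_fence []
jig_stop []
jig_post [(0.15, [0.564, -0.367, 0.0])]
cover [(0.93, [0.597, 0.287, 0.042])]
block [(0.7, [0.406, 0.318, -0.0])]
block_bevel [(0.74, [0.391, 0.322, 0.048])]
caliper [(0.52, [0.362, 0.093, 0.002]), (0.37, [0.606, 0.288, 0.012])]
tape_roll [(0.52, [0.561, -0.365, -0.003])]
vial [(0.63, [0.432, 0.482, -0.002])]
screwdriver [(0.59, [0.358, -0.1, -0.001])]
lens_barrel [(0.51, [0.674, -0.359, -0.002])]
petri_dish [(0.54, [0.394, -0.39, -0.0])]
free_mat [(0.73, [0.393, -0.266, -0.005])]
```

View pics/scene0.png

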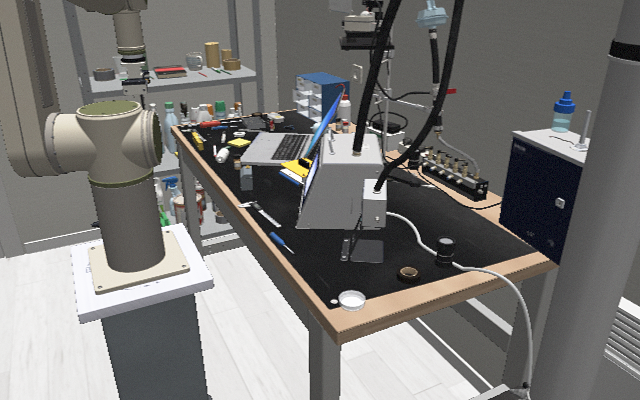

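View pics/top0.png

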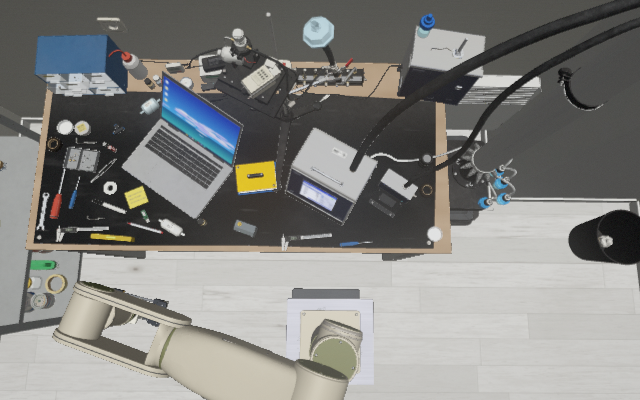

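```bash
cat > h.py <<'E'
from plant import robot
import cv2,numpy as np
def cam(c):
    im=robot.read_camera(c); return im["color"],np.array(im["camera_matrix"]),np.array(im["R"]),np.array(im["t"])
def back(px,K,R,t,z):
    px=np.atleast_2d(px).astype(float); d=np.c_[px,np.ones(len(px))]@np.linalg.inv(K).T@R; o=-R.T@t
    return o+d*((z-o[2])/d[:,2])[:,None]
def proj(X,K,R,t):
    p=(np.atleast_2d(X)@R.T+t)@K.T; return p[:,:2]/p[:,2:]
def marks(c,n,R,t): return [(round(x["score"],2),np.round(R.T@(np.array(x["location"])-t),4).tolist()) for x in robot.mark_of(c,n)[:2]]
def crop(im,x,y,w,h,s,f): cv2.imwrite(f,cv2.resize(im[y:y+h,x:x+w],None,fx=s,fy=s,interpolation=cv2.INTER_CUBIC))
E
python3 - <<'E'
from h import *
im,K,R,t=cam("top"); print(K)
for n,z in [("cover",.046),("block",.058),("caliper",.011),("jig",.0)]:
    r=robot.outline_of("top",n)
    for x in r[:1]:
        m=x["mask"].astype(np.uint8); ys,xs=np.nonzero(m)
        P=back(np.c_[xs,ys],K,R,t,z)[:,:2]
        rc=cv2.minAreaRect((P*1000).astype(np.float32)); print(n,x["score"],m.sum(),rc,np.round(cv2.boxPoints(rc)))
        print(marks("top",n,R,t))
crop(im,200,130,160,120,5,"pics/crop1.png")
im,K,R,t=cam("scene");crop(im,220,110,200,150,4,"pics/crop2.png")
E
```

```text
[[435.59624581   0.         323.37265305]
 [  0.         435.59624581 196.3603743 ]
 [  0.           0.           1.        ]]
cover 0.62 1034 ((599.4434814453125, 286.616455078125), (105.39762878417969, 149.47125244140625), 7.643805027008057) [[537. 354.]
 [557. 206.]
 [662. 220.]
 [642. 368.]]
[(0.87, [0.5976, 0.2891, 0.0385])]
block 0.54 248 ((400.1635437011719, 314.9612121582031), (84.3307876586914, 42.07148742675781), 70.03670501708984) [[366. 283.]
 [406. 268.]
 [434. 347.]
 [395. 362.]]
[(0.47, [0.4056, 0.3198, 0.0006]), (0.4, [0.6013, 0.2857, 0.0006])]
caliper 0.76 245 ((376.3426208496094, 93.93620300292969), (44.84419631958008, 189.0270538330078), 16.60740089416504) [[328. 178.]
 [382.  -3.]
 [425.  10.]
 [371. 191.]]
[(0.81, [0.3622, 0.0913, 0.0006])]
jig 0.46 98 ((549.2959594726562, 293.92828369140625), (13.11817741394043, 119.75279235839844), 7.482385635375977) [[535. 352.]
 [551. 234.]
 [564. 235.]
 [548. 354.]]
[(0.48, [0.5976, 0.2853, 0.0029])]
```

View pics/crop1.png

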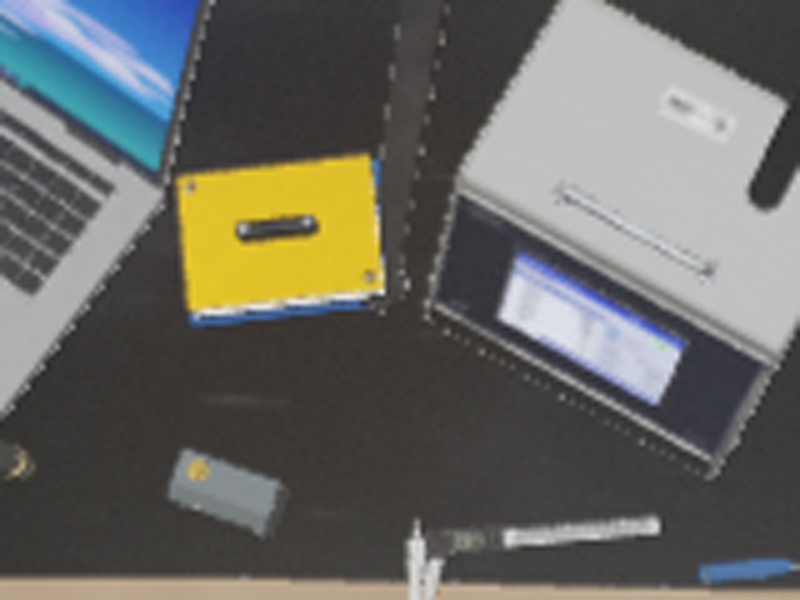

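View pics/crop2.png

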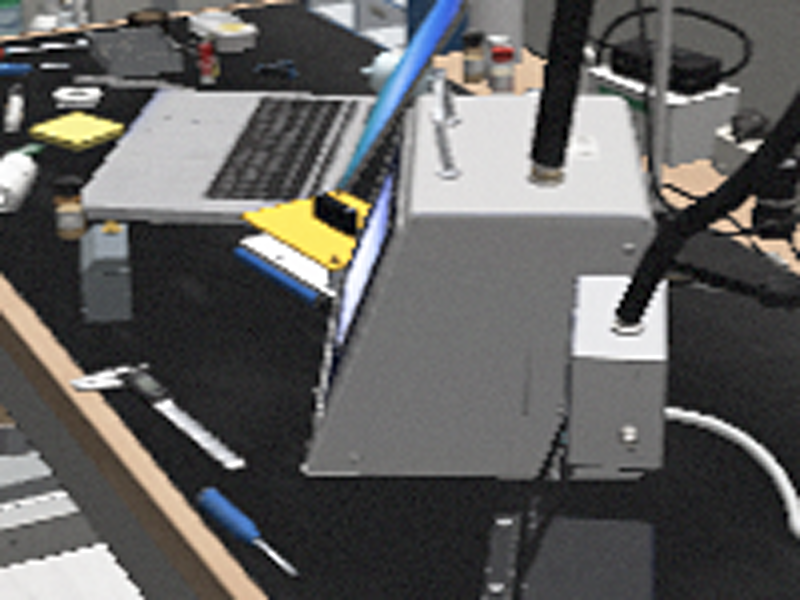

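Run:
```python
from h import *
im,K,R,t=cam("top")
f=lambda c:(200+(c[0]+.5)/5-.5,130+(c[1]+.5)/5-.5)
for n,c,z in [("handle",(277,228),.070),("pinL",(190,187),.053),("pinR",(370,277),.053),("nozzle",(198,469),.064)]:
    print(n,np.round(back(f(c),K,R,t,z),4))
print("lap hinge",back((233,165),K,R,t,.02)); 
for z in(.15,.2,.25): print("lap top",z,back((243,122),K,R,t,z), back((163,75),K,R,t,z))
for z in(.0,.25): print("instr top", back([(292,167),(322,128),(355,203)],K,R,t,z))
crop(im,225,150,64,48,12,"pics/c3.png")
crop(im,225,205,64,48,12,"pics/c4.png")
```

```text
handle [[0.5981 0.2842 0.07  ]]
pinL [[0.6331 0.3532 0.053 ]]
pinR [[0.5653 0.2158 0.053 ]]
nozzle [[0.4182 0.336  0.064 ]]
lap hinge [[0.6493023  0.37734004 0.02      ]]
lap top 0.15 [[0.77582449 0.32285892 0.15      ]] [[0.95330129 0.62339609 0.15      ]]
lap top 0.2 [[0.75743015 0.31389274 0.2       ]] [[0.92899318 0.6044156  0.2       ]]
lap top 0.25 [[0.73903581 0.30492656 0.25      ]] [[0.90468507 0.58543512 0.25      ]]
instr top [[ 0.64918202  0.15161864  0.        ]
 [ 0.81021217  0.03587061  0.        ]
 [ 0.50922614 -0.09357668  0.        ]]
instr top [[ 0.58475064  0.13679897  0.25      ]
 [ 0.72139026  0.03858279  0.25      ]
 [ 0.46599327 -0.07125768  0.25      ]]
```

View pics/c3.png

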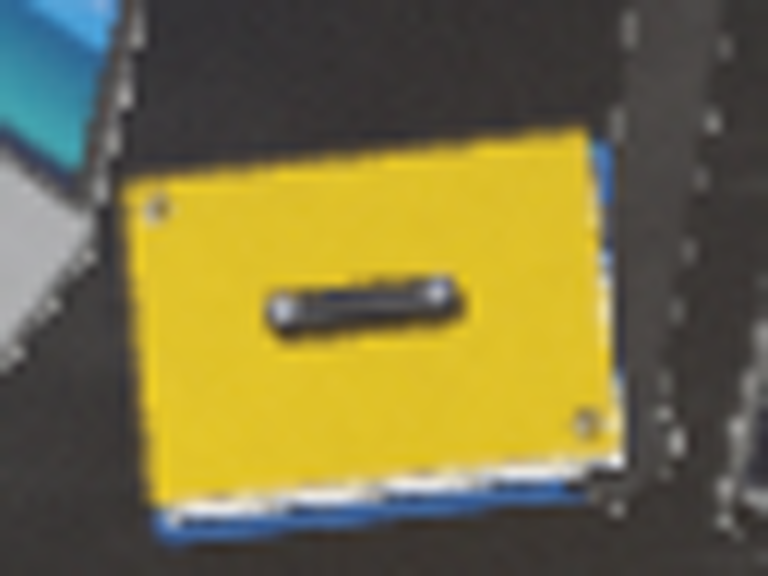

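View pics/c4.png

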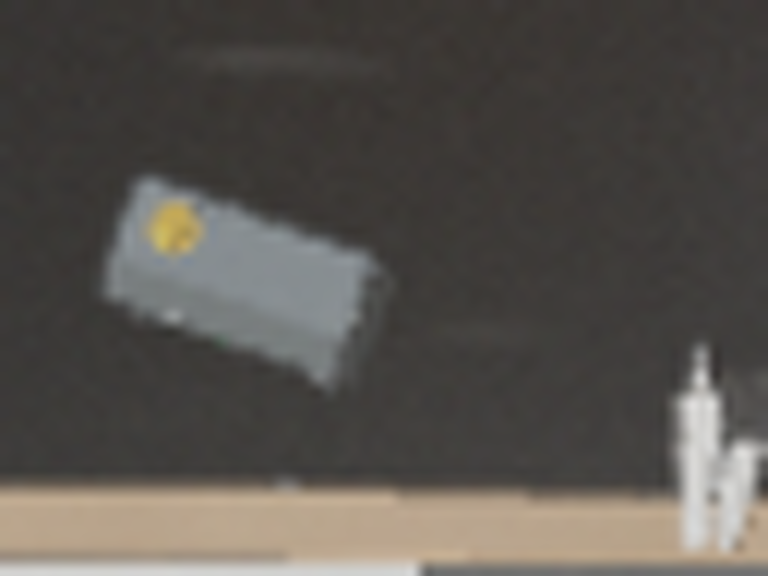

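```bash
cat >> h.py <<'E'
from scipy.spatial.transform import Rotation as Ro
def plan(target,jaw=None):
    "delta in tool axes to TCP target (world); jaw: world angle of tool y wanted (mod pi)"
    s=robot.read_state(); M=Ro.from_rotvec(s["orientation"]).as_matrix()
    d=M.T@(np.array(target)-s["tool_pos"])
    a=np.arctan2(M[1,1],M[0,1]); out={}
    print("t",s["t"],"pos",np.round(s["tool_pos"],4),"jaw",round(a,3),"z",np.round(M[:,2],4),"F",np.round(s["force"],1),"q6",round(s["q"][5],2),"op",round(s["opening"],4))
    print("delta",np.round(d,4), "spin", None if jaw is None else np.round([-((jaw-a+np.pi/2)%np.pi-np.pi/2)],3))
E
python3 - <<'E'
from h import *
plan([.598,.2843,.20],0.133)
s=robot.read_state(); print(Ro.from_rotvec(s["orientation"]).as_matrix().round(3))
plan([.598,.2843,.05],0.133)
E
```

```text
t 2.05 pos [0.1372 0.5841 0.2187] jaw 1.34 z [ 0.  0. -1.] F [0.2 0.2 1. ] q6 -0.09 op 0.0932
delta [-0.5171 -0.1865  0.0187] spin [1.207]
[[-0.973  0.229  0.   ]
 [ 0.229  0.973  0.   ]
 [-0.     0.    -1.   ]]
t 2.05 pos [0.1372 0.5841 0.2187] jaw 1.34 z [ 0.  0. -1.] F [0.2 0.2 1. ] q6 -0.09 op 0.0932
delta [-0.5171 -0.1865  0.1687] spin [1.207]
```

```bash
python3 -m pendant '[{"delta_pos":[-0.03,-0.01,0],"spin":0.06},{"delta_pos":[-0.07,-0.025,0],"spin":0.17},{"delta_pos":[-0.11,-0.04,0],"spin":0.27},{"delta_pos":[-0.155,-0.056,0],"spin":0.38},{"delta_pos":[-0.2,-0.072,0],"spin":0.5},{"delta_pos":[-0.245,-0.088,0],"spin":0.6},{"delta_pos":[-0.29,-0.104,0],"spin":0.7},{"delta_pos":[-0.335,-0.12,0],"spin":0.8},{"delta_pos":[-0.38,-0.137,0],"spin":0.91},{"delta_pos":[-0.42,-0.151,0],"spin":1.0}]' -1
python3 - <<'E'
from h import *
plan([.598,.2843,.20],0.133)
E
```

```text
t: 3.05
tool_pos: [0.5134, 0.3393, 0.2188]
orientation: [1.82, 2.56, 0.0]
force: [-0.9, 0.9, -0.3]
opening: 0.0929
t 3.05 pos [0.5134 0.3393 0.2188] jaw 0.335 z [ 4.e-04  0.e+00 -1.e+00] F [-0.9  0.9 -0.3] q6 0.17 op 0.0929
delta [-0.0798  0.0618  0.0188] spin [0.202]
```

```bash
python3 -m pendant '[{"delta_pos":[-0.03,0.023,0.005],"spin":0.08},{"delta_pos":[-0.06,0.046,0.01],"spin":0.16},{"delta_pos":[-0.08,0.062,0.019],"spin":0.202},{"delta_pos":[-0.08,0.062,0.04],"spin":0.202},{"delta_pos":[-0.08,0.062,0.07],"spin":0.202},{"delta_pos":[-0.08,0.062,0.09],"spin":0.202},{"delta_pos":[-0.08,0.062,0.1],"spin":0.202},{"delta_pos":[-0.08,0.062,0.1],"spin":0.202},{"delta_pos":[-0.08,0.062,0.1],"spin":0.202}]' -1
python3 - <<'E'
from h import *
plan([.598,.2843,.05],0.133)
im,K,R,t=cam("top"); crop(im,205,120,110,82,7,"pics/t5.png")
im,K,R,t=cam("scene");crop(im,220,90,160,120,5,"pics/s5.png")
E
```

```text
t: 3.95
tool_pos: [0.5987, 0.2844, 0.1199]
orientation: [2.068, 2.364, 0.002]
force: [-0.5, -0.2, -0.6]
opening: 0.093
t 3.95 pos [0.5987 0.2844 0.1199] jaw 0.133 z [ 1.6e-03  4.0e-04 -1.0e+00] F [-0.5 -0.2 -0.6] q6 0.23 op 0.093
delta [-0.     -0.0009  0.0699] spin [0.]
```

View pics/t5.png

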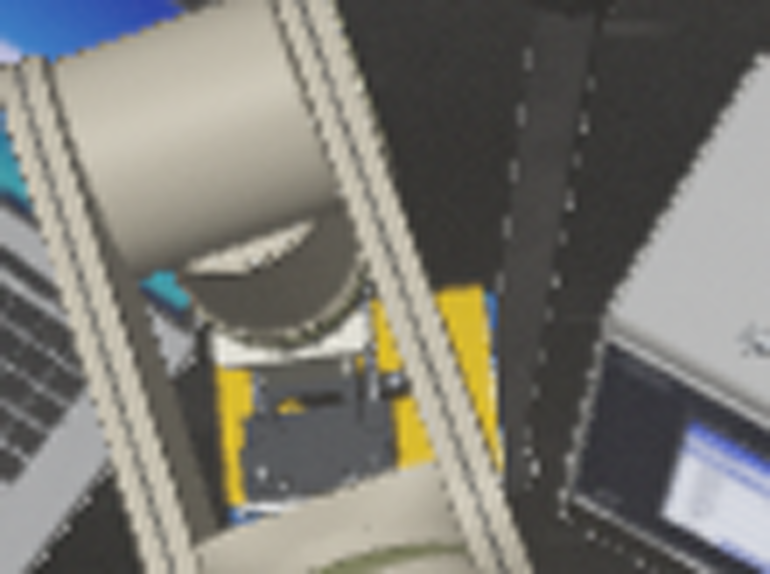

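View pics/s5.png

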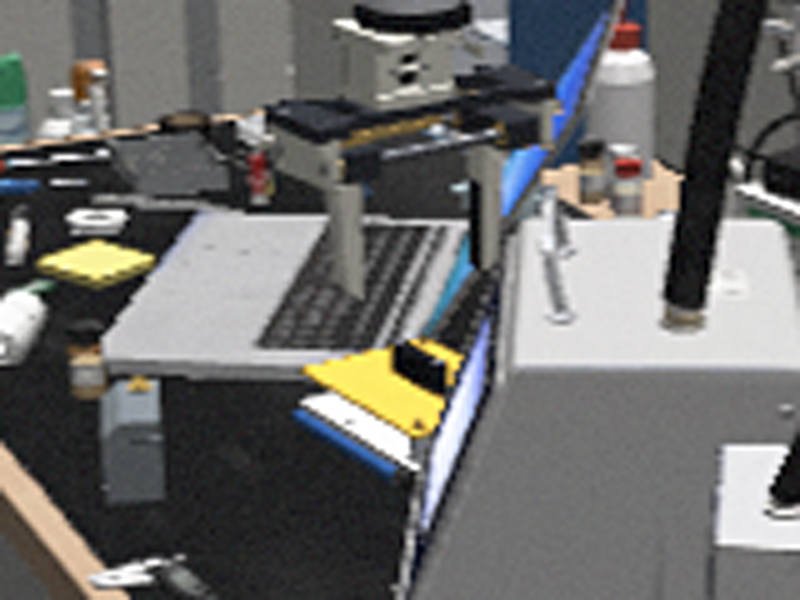

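The gripper straddles the black handle (scene crop: fingers at (350,240) and (485,210), handle at (420,365)), clear of the laptop screen. I'll lower it next.

```bash
python3 -m pendant '[{"delta_pos":[0,-0.001,0.02],"spin":0},{"delta_pos":[0,-0.001,0.04],"spin":0},{"delta_pos":[0,-0.001,0.055],"spin":0},{"delta_pos":[0,-0.001,0.065],"spin":0},{"delta_pos":[0,-0.001,0.069],"spin":0},{"delta_pos":[0,-0.001,0.069],"spin":0},{"delta_pos":[0,-0.001,0.069],"spin":0}]' -1
python3 -m pendant '[{"delta_pos":[0,0,0],"spin":0},{"delta_pos":[0,0,0],"spin":0},{"delta_pos":[0,0,0],"spin":0},{"delta_pos":[0,0,0],"spin":0},{"delta_pos":[0,0,0],"spin":0},{"delta_pos":[0,0,0],"spin":0},{"delta_pos":[0,0,0],"spin":0},{"delta_pos":[0,0,0],"spin":0}]' 1 25
```

```text
t: 4.75
tool_pos: [0.5992, 0.2848, 0.0528]
orientation: [2.067, 2.363, 0.006]
force: [0.5, -0.6, 0.6]
opening: 0.0928
t: 5.55
tool_pos: [0.5991, 0.2848, 0.0527]
orientation: [2.067, 2.363, 0.006]
force: [-0.1, 0.4, 0.0]
opening: 0.0339
```

```bash
python3 -m pendant '[{"delta_pos":[0,0,0],"spin":0},{"delta_pos":[0,0,0],"spin":0},{"delta_pos":[0,0,0],"spin":0},{"delta_pos":[0,0,0],"spin":0},{"delta_pos":[0,0,0],"spin":0},{"delta_pos":[0,0,0],"spin":0}]' 1 25
```

```text
t: 6.15
tool_pos: [0.5991, 0.2848, 0.0527]
orientation: [2.067, 2.363, 0.006]
force: [0.0, -0.3, 0.9]
opening: 0.0117
```

Gripped at 11.7 mm with no side force. Next I lift straight up, slowly.

```bash
python3 -m pendant '[{"delta_pos":[0,0,-0.004],"spin":0},{"delta_pos":[0,0,-0.01],"spin":0},{"delta_pos":[0,0,-0.018],"spin":0},{"delta_pos":[0,0,-0.03],"spin":0},{"delta_pos":[0,0,-0.045],"spin":0},{"delta_pos":[0,0,-0.06],"spin":0},{"delta_pos":[0,0,-0.08],"spin":0},{"delta_pos":[0,0,-0.1],"spin":0},{"delta_pos":[0,0,-0.1],"spin":0},{"delta_pos":[0,0,-0.1],"spin":0}]' 1 30
python3 - <<'E'
from h import *
plan([.42,.24,.32],0.133)
plan([.40,.0,.32],0)
plan([.395,-.27,.32],0)
im,K,R,t=cam("scene");crop(im,220,90,160,120,5,"pics/s6.png")
E
```

```text
t: 7.15
tool_pos: [0.5993, 0.2849, 0.1538]
orientation: [2.067, 2.362, 0.009]
force: [-0.3, 0.0, -1.7]
opening: 0.0119
t 7.15 pos [0.5993 0.2849 0.1538] jaw 0.133 z [ 0.0062  0.0022 -1.    ] F [-0.3  0.  -1.7] q6 0.23 op 0.0119
delta [-0.0205 -0.1826 -0.1674] spin [0.]
t 7.15 pos [0.5993 0.2849 0.1538] jaw 0.133 z [ 0.0062  0.0022 -1.    ] F [-0.3  0.  -1.7] q6 0.23 op 0.0119
delta [-0.2557 -0.2342 -0.168 ] spin [0.133]
t 7.15 pos [0.5993 0.2849 0.1538] jaw 0.133 z [ 0.0062  0.0022 -1.    ] F [-0.3  0.  -1.7] q6 0.23 op 0.0119
delta [-0.5227 -0.275  -0.1687] spin [0.133]
```

View pics/s6.png

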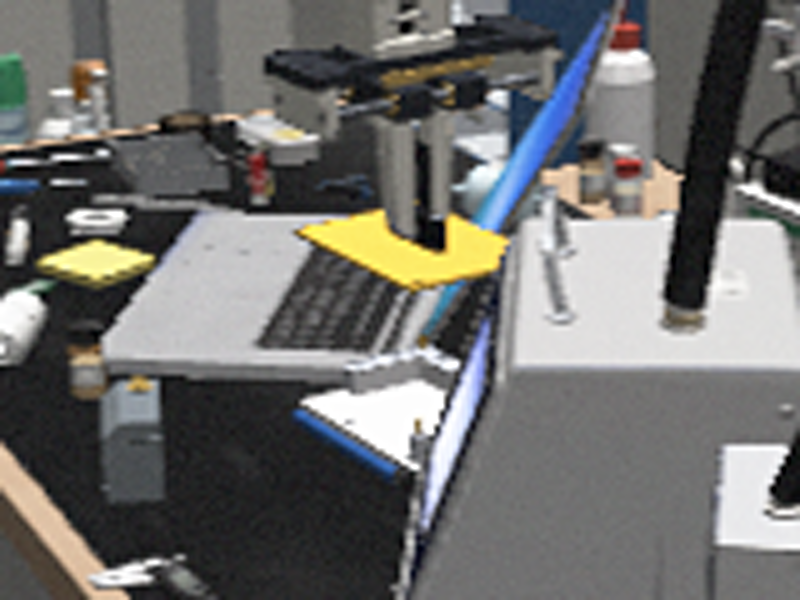

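The cover is level in the gripper and clear of the pins (scene crop (410,245)). Now I move back and up, then across in front of the instrument.

```bash
python3 -m pendant '[{"delta_pos":[0,-0.01,-0.02],"spin":0},{"delta_pos":[-0.002,-0.03,-0.05],"spin":0},{"delta_pos":[-0.005,-0.055,-0.08],"spin":0},{"delta_pos":[-0.009,-0.085,-0.11],"spin":0},{"delta_pos":[-0.013,-0.115,-0.135],"spin":0},{"delta_pos":[-0.016,-0.145,-0.155],"spin":0},{"delta_pos":[-0.019,-0.17,-0.165],"spin":0},{"delta_pos":[-0.02,-0.183,-0.167],"spin":0},{"delta_pos":[-0.02,-0.183,-0.167],"spin":0}]'
python3 - <<'E'
from h import *
plan([.40,.0,.32],0)
plan([.395,-.27,.32],0)
E
```

```text
t: 8.1
tool_pos: [0.418, 0.2401, 0.3185]
orientation: [2.067, 2.363, 0.006]
force: [0.5, -0.4, -1.1]
opening: 0.0117
t 8.1 pos [0.418  0.2401 0.3185] jaw 0.134 z [ 0.004   0.0015 -1.    ] F [ 0.5 -0.4 -1.1] q6 0.28 op 0.0117
delta [-0.2356 -0.0498 -0.0019] spin [0.134]
t 8.1 pos [0.418  0.2401 0.3185] jaw 0.134 z [ 0.004   0.0015 -1.    ] F [ 0.5 -0.4 -1.1] q6 0.28 op 0.0117
delta [-0.5025 -0.0907 -0.0023] spin [0.134]
```

```bash
python3 -m pendant '[{"delta_pos":[-0.015,-0.004,0],"spin":0.02},{"delta_pos":[-0.045,-0.01,0],"spin":0.04},{"delta_pos":[-0.08,-0.018,0],"spin":0.06},{"delta_pos":[-0.12,-0.026,0],"spin":0.08},{"delta_pos":[-0.16,-0.034,0],"spin":0.1},{"delta_pos":[-0.2,-0.042,0],"spin":0.12},{"delta_pos":[-0.236,-0.05,-0.002],"spin":0.134},{"delta_pos":[-0.275,-0.056,-0.002],"spin":0.134},{"delta_pos":[-0.315,-0.062,-0.002],"spin":0.134},{"delta_pos":[-0.355,-0.068,-0.002],"spin":0.134}]'
python3 - <<'E'
from h import *
plan([.395,-.268,.32],0)
plan([.395,-.268,.0],0)
E
```

```text
t: 9.1
tool_pos: [0.3971, -0.1232, 0.3188]
orientation: [2.223, 2.219, 0.005]
force: [0.7, 0.6, -2.0]
opening: 0.012
t 9.1 pos [ 0.3971 -0.1232  0.3188] jaw -0.002 z [ 0.0024  0.0019 -1.    ] F [ 0.7  0.6 -2. ] q6 -0.42 op 0.012
delta [-0.1448 -0.0018 -0.0015] spin [-0.002]
t 9.1 pos [ 0.3971 -0.1232  0.3188] jaw -0.002 z [ 0.0024  0.0019 -1.    ] F [ 0.7  0.6 -2. ] q6 -0.42 op 0.012
delta [-0.1454 -0.0026  0.3185] spin [-0.002]
```

```bash
python3 -m pendant '[{"delta_pos":[-0.03,0,0],"spin":0},{"delta_pos":[-0.07,-0.001,0],"spin":0},{"delta_pos":[-0.11,-0.002,0.01],"spin":0},{"delta_pos":[-0.135,-0.002,0.03],"spin":0},{"delta_pos":[-0.145,-0.002,0.06],"spin":0},{"delta_pos":[-0.145,-0.002,0.1],"spin":0},{"delta_pos":[-0.145,-0.002,0.14],"spin":0},{"delta_pos":[-0.145,-0.002,0.18],"spin":0},{"delta_pos":[-0.145,-0.002,0.21],"spin":0},{"delta_pos":[-0.145,-0.002,0.23],"spin":0}]'
python3 - <<'E'
from h import *
plan([.395,-.268,.012],0)
im,K,R,t=cam("top");crop(im,330,140,128,96,6,"pics/t7.png")
im,K,R,t=cam("scene");crop(im,200,160,240,180,3.3,"pics/s7.png")
E
```

```text
t: 10.1
tool_pos: [0.3927, -0.2669, 0.0841]
orientation: [-2.221, -2.214, -0.004]
force: [0.0, -0.7, -1.9]
opening: 0.0113
t 10.1 pos [ 0.3927 -0.2669  0.0841] jaw -0.003 z [-0.0024  0.0056 -1.    ] F [ 0.  -0.7 -1.9] q6 -0.7 op 0.0113
delta [-0.0015  0.0025  0.0721] spin [-0.003]
```

View pics/t7.png

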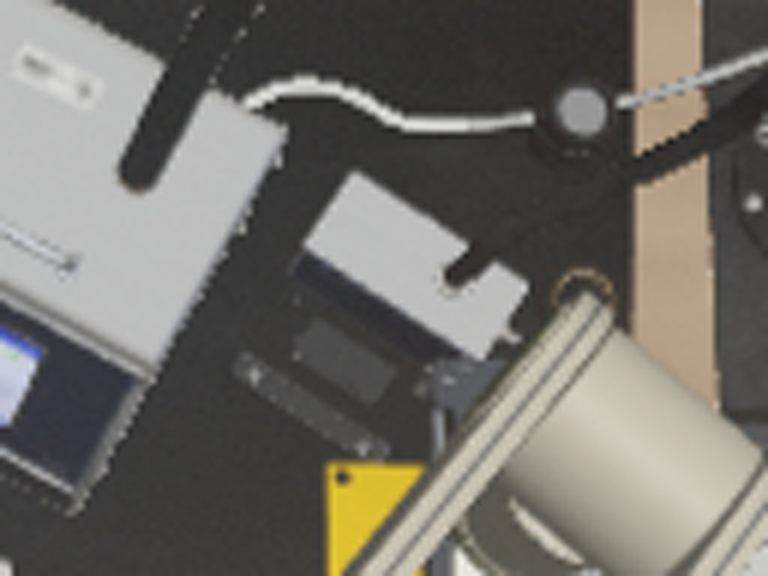

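View pics/s7.png

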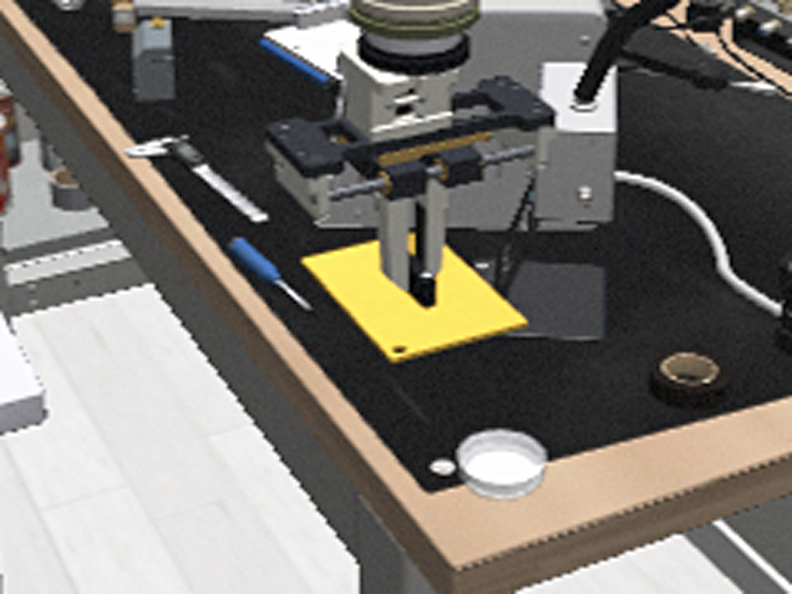

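Run:
```python
from h import *
im,K,R,t=cam("top")
f=lambda c:(330+c[0]/6,140+c[1]/6)
print(back([f((385,455)),f((375,440)),f((235,370)),f((390,400))],K,R,t,0.0).round(3))
print("handle free_mat",marks("top","free_mat",R,t),marks("top","petri_dish",R,t))
im,K,R,t=cam("scene")
g=lambda c:(200+c[0]/3.3,160+c[1]/3.3)
print(back([g((310,308)),g((432,492)),g((525,335)),g((262,240))],K,R,t,0.0).round(3))
print(marks("scene","free_mat",R,t),marks("scene","petri_dish",R,t))
```

```text
[[ 0.461 -0.244  0.   ]
 [ 0.47  -0.237  0.   ]
 [ 0.515 -0.148  0.   ]
 [ 0.496 -0.248  0.   ]]
handle free_mat [(0.48, [0.6393, 0.2932, 0.0227])] [(0.56, [0.6048, 0.29, 0.0106]), (0.41, [0.3927, -0.3915, -0.0026])]
[[ 0.369 -0.147  0.   ]
 [ 0.345 -0.392  0.   ]
 [ 0.498 -0.256  0.   ]
 [ 0.378 -0.029  0.   ]]
[(0.58, [0.561, -0.3661, -0.0022]), (0.56, [0.3967, -0.2708, 0.0024])] [(0.88, [0.3908, -0.3936, -0.0001])]
```

```bash
python3 -m pendant '[{"delta_pos":[-0.001,0.001,0.015],"spin":0},{"delta_pos":[-0.001,0.001,0.03],"spin":0},{"delta_pos":[-0.001,0.001,0.044],"spin":0},{"delta_pos":[-0.001,0.001,0.054],"spin":0},{"delta_pos":[-0.001,0.001,0.062],"spin":0},{"delta_pos":[-0.001,0.001,0.066],"spin":0},{"delta_pos":[-0.001,0.001,0.068],"spin":0},{"delta_pos":[-0.001,0.001,0.07],"spin":0},{"delta_pos":[-0.001,0.001,0.07],"spin":0},{"delta_pos":[-0.001,0.001,0.07],"spin":0}]'
```

```text
t: 11.5
tool_pos: [0.3975, -0.2698, 0.0203]
orientation: [2.222, 2.217, 0.005]
force: [-4.9, -0.7, -1.9]
opening: 0.0116
```

Run:
```python
from h import *
plan([.394,-.268,.012],0)
s=robot.read_state(); print(np.round(s["force"],2),np.round(s["wrist_torque"],2),np.round(s["dq"],3))
im,K,R,t=cam("scene");crop(im,260,200,160,120,5,"pics/s8.png")
plan([.394,-.268,.012],0)
```

```text
t 11.5 pos [ 0.3975 -0.2698  0.0203] jaw -0.002 z [ 4.4e-03 -1.0e-04 -1.0e+00] F [-4.9 -0.7 -1.9] q6 -0.7 op 0.0116
delta [ 0.0018 -0.0035  0.0083] spin [-0.002]
[-4.86 -0.71 -1.88] [-0.13  0.33 -0.02] [ 0.001 -0.     0.     0.002  0.    -0.   ]
t 11.55 pos [ 0.3975 -0.2698  0.0203] jaw -0.002 z [ 0.0044  0.     -1.    ] F [-4.1  0.7 -0.7] q6 -0.7 op 0.0116
delta [ 0.0018 -0.0035  0.0083] spin [-0.002]
```

View pics/s8.png

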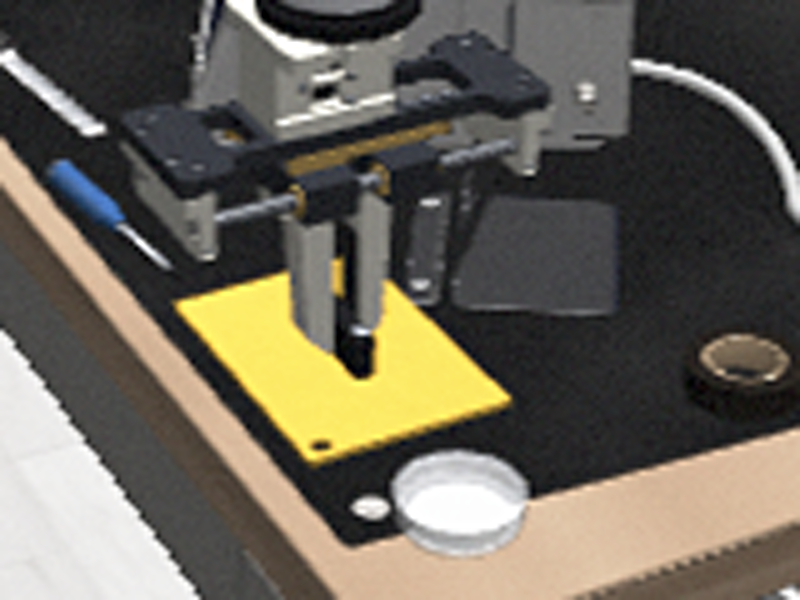

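Run:
```python
from h import *
s=robot.read_state(); print(np.round(s["q"],3),np.round(s["joint_torque"],1))
im,K,R,t=cam("top");cv2.imwrite("pics/t9.png",im)
im,K,R,t=cam("scene");cv2.imwrite("pics/s9.png",im)
```

```text
[-7.050e-01  2.000e-03  2.005e+00  3.000e-03  1.132e+00 -7.050e-01] [  1.5 -43.8 -44.8   0.8  -0.7  -0. ]
```

View pics/s9.png

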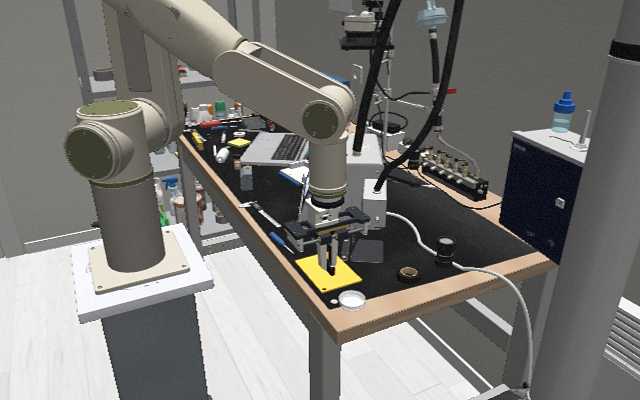

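View pics/t9.png

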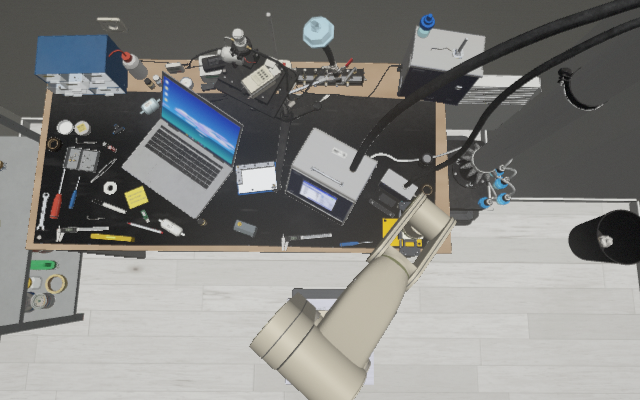

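Run:
```python
from h import *
im,K,R,t=cam("scene")
g=lambda c:(260+c[0]/5,200+c[1]/5)
print("mat edge",back([g((125,255)),g((200,350))],K,R,t,0.0).round(3))
print("cover corners z~.012",back([g((175,302)),g((312,465)),g((512,402))],K,R,t,0.012).round(3))
print("driver tip",back([g((172,268))],K,R,t,0.003).round(3),"bar end",back([g((425,302))],K,R,t,0.0).round(3))
print("box bottom",back([g((625,145)),g((515,150))],K,R,t,0.0).round(3))
for z in (.1,.14): print("wing far low",z,back([g((530,175)),g((548,105))],K,R,t,z).round(3))
im,K,R,t=cam("top")
f=lambda c:(330+c[0]/6,140+c[1]/6)
for z in (.08,.11,.14): print(z,back([f((300,250)),f((485,360)),f((525,290))],K,R,t,z).round(3))
crop(im,330,140,128,96,6,"pics/t10.png")
```

```text
mat edge [[ 0.353 -0.126  0.   ]
 [ 0.35  -0.224  0.   ]]
cover corners z~.012 [[ 0.35  -0.196  0.012]
 [ 0.348 -0.346  0.012]
 [ 0.453 -0.345  0.012]]
driver tip [[ 0.368 -0.153  0.003]] bar end [[ 0.469 -0.236  0.   ]]
box bottom [[ 0.65  -0.144  0.   ]
 [ 0.592 -0.121  0.   ]]
wing far low 0.1 [[ 0.487 -0.298  0.1  ]
 [ 0.532 -0.243  0.1  ]]
wing far low 0.14 [[ 0.448 -0.358  0.14 ]
 [ 0.49  -0.306  0.14 ]]
0.08 [[ 0.576 -0.18   0.08 ]
 [ 0.509 -0.292  0.08 ]
 [ 0.553 -0.318  0.08 ]]
0.11 [[ 0.57  -0.175  0.11 ]
 [ 0.503 -0.285  0.11 ]
 [ 0.546 -0.311  0.11 ]]
0.14 [[ 0.563 -0.171  0.14 ]
 [ 0.498 -0.279  0.14 ]
 [ 0.54  -0.304  0.14 ]]
```

View pics/t10.png

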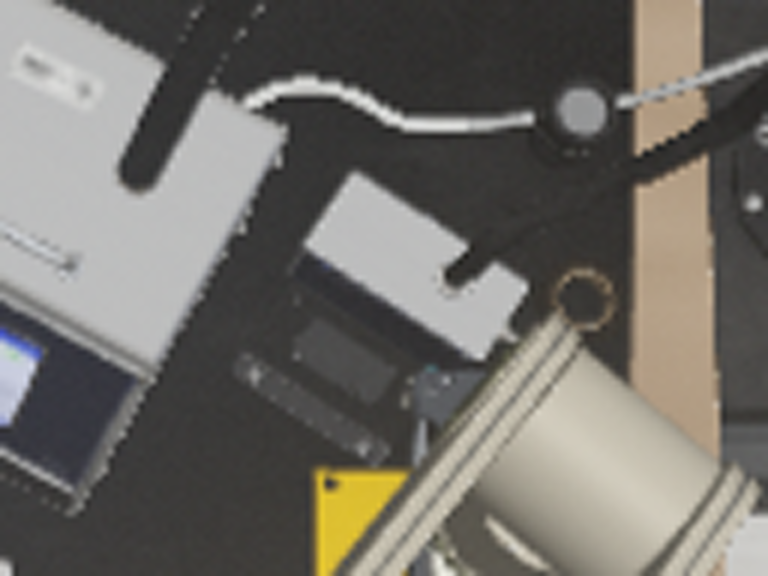

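```bash
python3 -m pendant '[{"delta_pos":[0,0,-0.006],"spin":0},{"delta_pos":[0,0,-0.015],"spin":0},{"delta_pos":[0,0,-0.025],"spin":0},{"delta_pos":[0,0,-0.03],"spin":0},{"delta_pos":[0,0,-0.03],"spin":0},{"delta_pos":[0,0,-0.03],"spin":0}]'
python3 - <<'E'
from h import *
plan([.394,-.268,.012],0)
s=robot.read_state(); print(np.round(s["wrist_torque"],2),np.round(s["joint_torque"],1))
E
```

```text
t: 12.35
tool_pos: [0.3977, -0.2702, 0.0515]
orientation: [2.221, 2.216, 0.005]
force: [-6.2, 1.0, 0.9]
opening: 0.0115
t 12.35 pos [ 0.3977 -0.2702  0.0515] jaw -0.002 z [ 0.0054 -0.001  -1.    ] F [-6.2  1.   0.9] q6 -0.7 op 0.0115
delta [ 0.0023 -0.0039  0.0394] spin [-0.002]
[-0.01  0.17  0.05] [  1.4 -41.8 -46.    0.8  -1.1   0.1]
```

```bash
python3 -m pendant '[{"delta_pos":[0.003,-0.004,0],"spin":0},{"delta_pos":[0.008,-0.006,0],"spin":0},{"delta_pos":[0.014,-0.008,0],"spin":0},{"delta_pos":[0.018,-0.008,0],"spin":0},{"delta_pos":[0.018,-0.008,0],"spin":0},{"delta_pos":[0.018,-0.008,0],"spin":0}]'
python3 - <<'E'
from h import *
plan([.390,-.252,.012],0)
s=robot.read_state(); print(np.round(s["wrist_torque"],2),np.round(s["joint_torque"],1))
E
```

```text
t: 12.95
tool_pos: [0.3899, -0.2521, 0.0515]
orientation: [2.22, 2.216, 0.005]
force: [0.4, 0.3, -1.9]
opening: 0.0116
t 12.95 pos [ 0.3899 -0.2521  0.0515] jaw -0.002 z [ 0.0056 -0.0013 -1.    ] F [ 0.4  0.3 -1.9] q6 -0.69 op 0.0116
delta [ 0.0001 -0.0001  0.0395] spin [-0.002]
[-0.05  0.11  0.03] [  0.2 -40.2 -44.8   0.1   0.1   0. ]
```

```bash
python3 -m pendant '[{"delta_pos":[0,0,0.008],"spin":0},{"delta_pos":[0,0,0.018],"spin":0},{"delta_pos":[0,0,0.026],"spin":0},{"delta_pos":[0,0,0.032],"spin":0},{"delta_pos":[0,0,0.036],"spin":0},{"delta_pos":[0,0,0.036],"spin":0},{"delta_pos":[0,0,0.036],"spin":0}]'
python3 -m pendant '[{"delta_pos":[0,0,0.002],"spin":0},{"delta_pos":[0,0,0.004],"spin":0},{"delta_pos":[0,0,0.004],"spin":0}]'
```

```text
t: 13.65
tool_pos: [0.3902, -0.2522, 0.0155]
orientation: [2.22, 2.216, 0.005]
force: [-0.5, -0.2, -1.6]
opening: 0.012
t: 13.95
tool_pos: [0.3902, -0.2522, 0.0114]
orientation: [2.22, 2.216, 0.005]
force: [0.1, 0.5, -1.9]
opening: 0.0117
```

```bash
python3 -m pendant '[{"delta_pos":[0,0,0.001],"spin":0},{"delta_pos":[0,0,0.002],"spin":0},{"delta_pos":[0,0,0.002],"spin":0},{"delta_pos":[0,0,0.002],"spin":0}]'
```

```text
t: 14.35
tool_pos: [0.3903, -0.2523, 0.0106]
orientation: [2.22, 2.216, 0.005]
force: [-5.6, 4.0, 13.3]
opening: 0.012
```

```bash
python3 -m pendant '[{"delta_pos":[0,0,0],"spin":0},{"delta_pos":[0,0,0],"spin":0}]'
python3 -m pendant '[{"delta_pos":[0,0,0],"spin":0},{"delta_pos":[0,0,0],"spin":0},{"delta_pos":[0,0,0],"spin":0},{"delta_pos":[0,0,0],"spin":0},{"delta_pos":[0,0,-0.003],"spin":0},{"delta_pos":[0,0,-0.003],"spin":0},{"delta_pos":[0,0,-0.003],"spin":0}]' 0.2
python3 - <<'E'
from h import *
plan([.390,-.252,.12],0)
im,K,R,t=cam("scene");crop(im,260,200,160,120,5,"pics/s11.png")
E
```

```text
t: 14.55
tool_pos: [0.3906, -0.2525, 0.0108]
orientation: [2.219, 2.216, 0.005]
force: [0.6, -0.5, -0.5]
opening: 0.0118
t: 15.25
tool_pos: [0.3908, -0.2526, 0.0141]
orientation: [2.219, 2.216, 0.005]
force: [0.9, 0.5, -0.4]
opening: 0.0373
t 15.25 pos [ 0.3908 -0.2526  0.0141] jaw -0.001 z [ 0.0064 -0.002  -1.    ] F [ 0.9  0.5 -0.4] q6 -0.69 op 0.0373
delta [ 4.000e-04 -1.000e-04 -1.059e-01] spin [-0.001]
```

View pics/s11.png

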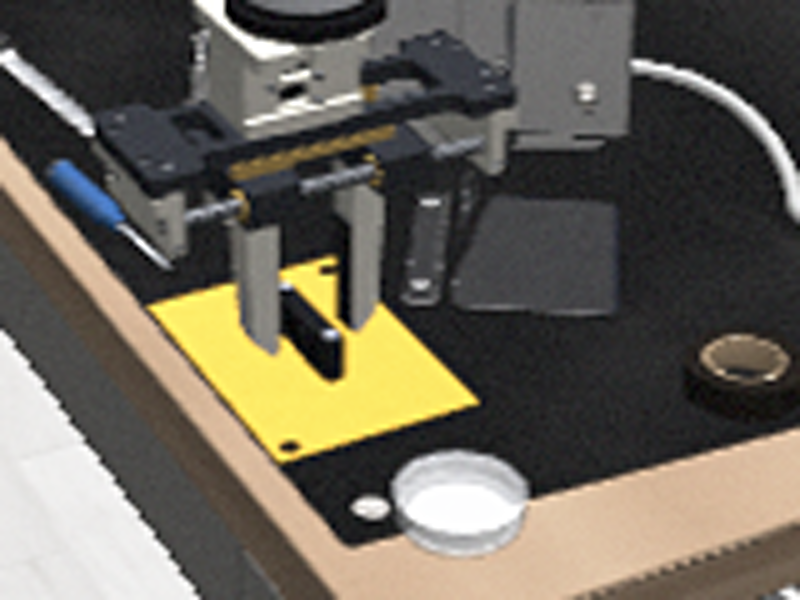

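The cover lies flat with its handle free (crop (315,335)) and the fingers are open. I'll raise the arm, then fit the block pose from silhouettes in both cameras.

```bash
python3 -m pendant '[{"delta_pos":[0,0,-0.01],"spin":0},{"delta_pos":[0,0,-0.035],"spin":0},{"delta_pos":[0,0,-0.07],"spin":0},{"delta_pos":[0,0,-0.11],"spin":0},{"delta_pos":[0,0,-0.15],"spin":0},{"delta_pos":[0,0,-0.19],"spin":0},{"delta_pos":[0,0,-0.22],"spin":0},{"delta_pos":[0,0,-0.24],"spin":0}]' -1
cat >> h.py <<'E'
from scipy.optimize import minimize
def blockpts():
    P=[]
    for y in(-.038,.038):
        P+=[(-.019,y,0),(.019,y,0),(.019,y,.058),(-.007,y,.058),(-.019,y,.046)]
    return np.array(P)
def fitblock(x0,z0=0.):
    obs=[]
    for c in("top","scene"):
        im,K,R,t=cam(c); r=robot.outline_of(c,"block")
        if r and r[0]["score"]>.3: obs.append((c,K,R,t,r[0]["mask"],im)); print(c,r[0]["score"],r[0]["mask"].sum())
    def cost(p,use,s=8):
        T=blockpts()@np.array([[np.cos(p[2]),np.sin(p[2]),0],[-np.sin(p[2]),np.cos(p[2]),0],[0,0,1]])+[p[0],p[1],z0]
        e=0
        for c,K,R,t,m,im in use:
            ys,xs=np.nonzero(m); a,b,w,h=xs.min()-8,ys.min()-8,np.ptp(xs)+17,np.ptp(ys)+17
            u=proj(T,K,R,t)-[a,b]+.5
            M=np.zeros((h*s,w*s),np.uint8); hull=cv2.convexHull((u*s).astype(np.float32)).astype(np.int32); cv2.fillConvexPoly(M,hull,1)
            A=cv2.resize(M.astype(np.float32),(w,h),interpolation=cv2.INTER_AREA)
            mm=m[b:b+h,a:a+w].astype(np.float32); e+=np.abs(A-mm).sum()/mm.sum()
        return e
    out=[]
    for use in ([o] for o in obs):
        best=min((minimize(cost,[x0[0]+d,x0[1],x0[2]+e],args=(use,),method="Nelder-Mead",options=dict(initial_simplex=[[x0[0]+d,x0[1],x0[2]+e],[x0[0]+d+.01,x0[1],x0[2]+e],[x0[0]+d,x0[1]+.01,x0[2]+e],[x0[0]+d,x0[1],x0[2]+e+.1]])) for d in(-.004,.004) for e in (-.1,.1)),key=lambda r:r.fun)
        print(use[0][0],np.round(best.x,4),round(best.fun,3))
    if len(obs)>1:
        best=min((minimize(cost,[x0[0]+d,x0[1],x0[2]+e],args=(obs,),method="Nelder-Mead",options=dict(initial_simplex=[[x0[0]+d,x0[1],x0[2]+e],[x0[0]+d+.01,x0[1],x0[2]+e],[x0[0]+d,x0[1]+.01,x0[2]+e],[x0[0]+d,x0[1],x0[2]+e+.1]])) for d in(-.004,.004) for e in (-.1,.1)),key=lambda r:r.fun)
        print("both",np.round(best.x,4),round(best.fun,3))
    return best.x,obs
E
python3 - <<'E'
from h import *
x,obs=fitblock([.403,.318,-.35])
c,s=np.cos(x[2]),np.sin(x[2])
Q=np.r_[blockpts(),[[.007,.022,.064]]]@np.array([[c,s,0],[-s,c,0],[0,0,1]])+[x[0],x[1],0]
for (cn,K,R,t,m,im),(a,b) in zip(obs,((215,195),(220,140))):
    S=8; v=cv2.resize(im[b:b+70,a:a+90],None,fx=S,fy=S,interpolation=cv2.INTER_CUBIC)
    u=((proj(Q,K,R,t)-[a,b]+.5)*S).astype(int)
    for i in range(5):
        for p,q in((i,(i+1)%5),(5+i,5+(i+1)%5),(i,i+5)): cv2.line(v,tuple(map(int,u[p])),tuple(map(int,u[q])),(0,0,255),1)
    cv2.circle(v,tuple(map(int,u[10])),4,(255,0,0),1)
    cv2.imwrite(f"pics/fit_{cn}.png",v)
E
```

```text
t: 16.1
tool_pos: [0.3898, -0.2526, 0.2579]
orientation: [2.216, 2.213, 0.006]
force: [1.2, -0.3, 0.1]
opening: 0.0924
top 0.47 221
scene 0.78 284
top [ 0.4042  0.3193 -0.3843] 0.156
scene [ 0.4087  0.3265 -0.3468] 0.08
both [ 0.4056  0.32   -0.2971] 0.282
```

```bash
python3 -c "
import cv2,numpy as np
a=cv2.imread('pics/fit_top.png');b=cv2.imread('pics/fit_scene.png')
cv2.imwrite('pics/fit.png',cv2.resize(np.vstack([a,b]),None,fx=.53,fy=.53,interpolation=cv2.INTER_AREA))"
```

```text
(no output)
```

View pics/fit.png

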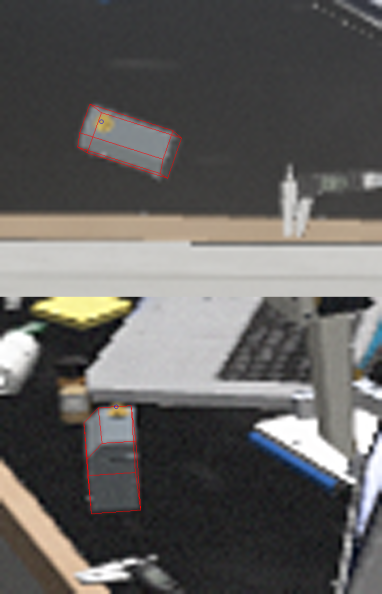

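Run:
```python
from h import *
plan([.4045,.3185,.24],-.35)
```

```text
t 16.3 pos [ 0.3892 -0.2521  0.2541] jaw -0.001 z [ 0.0069 -0.0024 -1.    ] F [ 0.3 -0.4 -1.2] q6 -0.69 op 0.0927
delta [0.5707 0.0144 0.0128] spin [0.349]
```

```bash
python3 -m pendant '[{"delta_pos":[0.02,0,-0.02],"spin":0},{"delta_pos":[0.06,0,-0.03],"spin":0},{"delta_pos":[0.105,0,-0.03],"spin":0},{"delta_pos":[0.15,0,-0.03],"spin":0},{"delta_pos":[0.195,0,-0.03],"spin":0},{"delta_pos":[0.24,0,-0.03],"spin":0.05},{"delta_pos":[0.285,0,-0.03],"spin":0.1},{"delta_pos":[0.33,0.003,-0.03],"spin":0.16},{"delta_pos":[0.375,0.006,-0.02],"spin":0.22},{"delta_pos":[0.42,0.009,-0.02],"spin":0.28}]' -1
python3 - <<'E'
from h import *
plan([.4045,.3185,.10],-.35)
E
```

```text
t: 17.3
tool_pos: [0.397, 0.1694, 0.27]
orientation: [2.51, 1.882, 0.0]
force: [0.3, -0.5, -0.0]
opening: 0.093
t 17.3 pos [0.397  0.1694 0.27  ] jaw -0.284 z [ 0.0029 -0.0037 -1.    ] F [ 0.3 -0.5 -0. ] q6 0.57 op 0.093
delta [ 0.1457 -0.0352  0.1695] spin [0.066]
```

```bash
python3 -m pendant '[{"delta_pos":[0.045,-0.01,0.02],"spin":0.04},{"delta_pos":[0.09,-0.02,0.05],"spin":0.066},{"delta_pos":[0.125,-0.03,0.08],"spin":0.066},{"delta_pos":[0.146,-0.035,0.11],"spin":0.066},{"delta_pos":[0.146,-0.035,0.14],"spin":0.066},{"delta_pos":[0.146,-0.035,0.16],"spin":0.066},{"delta_pos":[0.146,-0.035,0.168],"spin":0.066},{"delta_pos":[0.146,-0.035,0.17],"spin":0.066},{"delta_pos":[0.146,-0.035,0.17],"spin":0.066}]' -1
python3 - <<'E'
from h import *
plan([.4045,.3185,.025],-.35)
im,K,R,t=cam("scene");crop(im,200,120,107,80,7,"pics/s12.png")
im,K,R,t=cam("top");crop(im,200,180,107,80,7,"pics/t12.png")
E
```

```text
t: 18.2
tool_pos: [0.4049, 0.3186, 0.0997]
orientation: [2.571, 1.798, 0.0]
force: [0.1, 0.1, -0.1]
opening: 0.0926
t 18.2 pos [0.4049 0.3186 0.0997] jaw -0.35 z [ 0.0029 -0.0037 -1.    ] F [ 0.1  0.1 -0.1] q6 0.92 op 0.0926
delta [-0.0001 -0.0006  0.0747] spin [-0.]
```

View pics/s12.png

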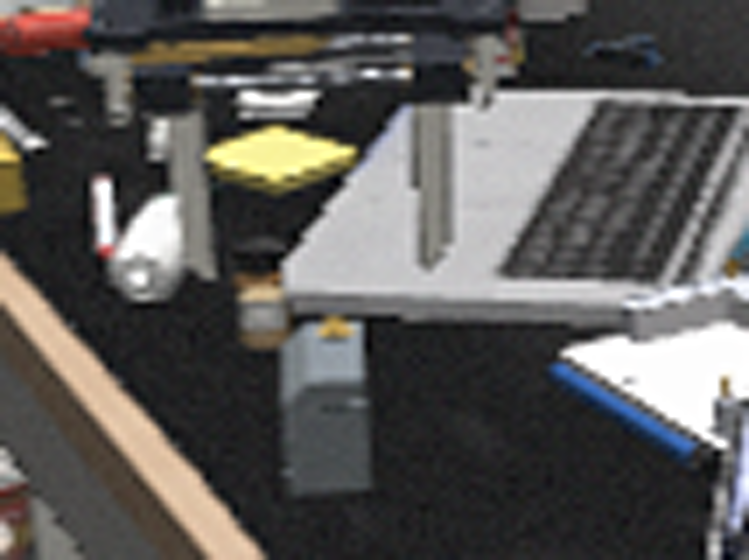

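View pics/t12.png

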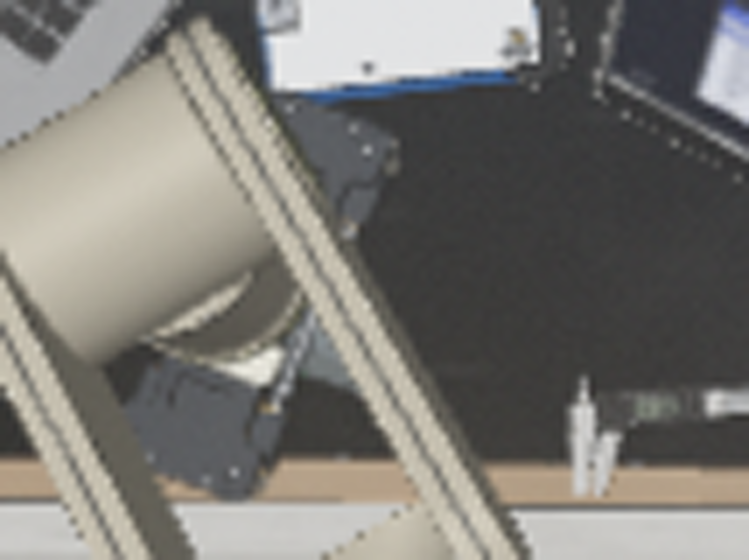

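Run:
```python
from h import *
im=cv2.imread("pics/scene0.png"); crop(im,280,70,80,100,6,"pics/c13.png")
im=cv2.imread("pics/top0.png"); crop(im,150,60,110,120,5,"pics/c14.png")
```

```text
(no output)
```

View pics/c13.png

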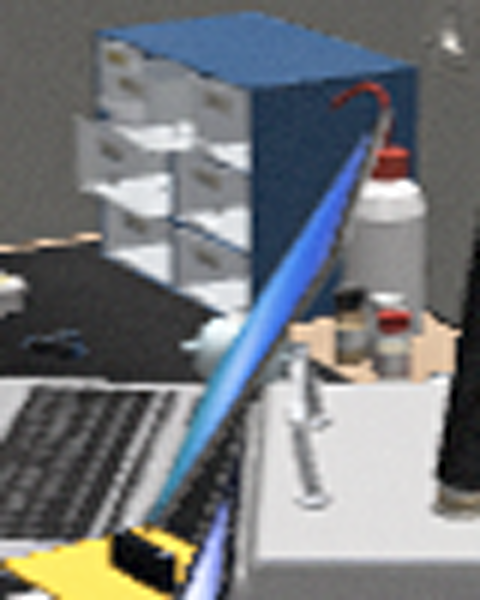

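View pics/c14.png

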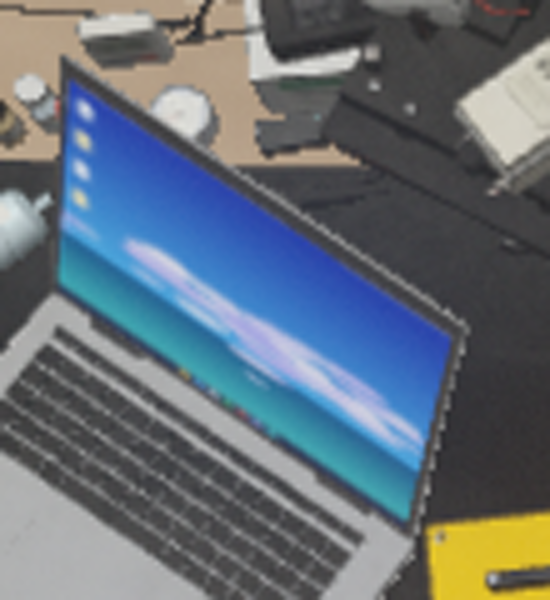

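Run:
```python
from h import *
_,K1,R1,t1=cam("top"); _,K2,R2,t2=cam("scene")
P1=K1@np.c_[R1,t1];P2=K2@np.c_[R2,t2]
for a,b in (((243,124.5),(344,88)),((232.4,165.4),(306,157))):
    X=cv2.triangulatePoints(P1,P2,np.array(a,float),np.array(b,float)); X=X[:3,0]/X[3]; print(X.round(3),proj(X,K1,R1,t1).round(1),proj(X,K2,R2,t2).round(1))
```

```text
[0.736 0.287 0.296] [[246.2 117.9]] [[338.7  89.2]]
[0.648 0.373 0.042] [[233.1 163.7]] [[304.6 157.3]]
```

```bash
python3 -m pendant '[{"delta_pos":[0,0,0],"spin":-0.12},{"delta_pos":[0,0,0],"spin":-0.26},{"delta_pos":[0,0,0],"spin":-0.4},{"delta_pos":[0,0,0],"spin":-0.54},{"delta_pos":[0,0,0],"spin":-0.68},{"delta_pos":[0,0,0],"spin":-0.82},{"delta_pos":[0,0,0],"spin":-0.96},{"delta_pos":[0,0,0],"spin":-1.1},{"delta_pos":[0,0,0],"spin":-1.24},{"delta_pos":[0,0,0],"spin":-1.38}]' -1
python3 - <<'E'
from h import *
plan([.405,.320,.072],1.22)
E
```

```text
t: 19.4
tool_pos: [0.4063, 0.3195, 0.102]
orientation: [0.829, 3.023, 0.001]
force: [1.2, -1.1, 0.4]
opening: 0.0931
t 19.4 pos [0.4063 0.3195 0.102 ] jaw 1.035 z [ 0.0064 -0.0014 -1.    ] F [ 1.2 -1.1  0.4] q6 -0.46 op 0.0931
delta [ 0.0016 -0.0003  0.03  ] spin [-0.185]
```

```bash
python3 -m pendant '[{"delta_pos":[0.001,0,0],"spin":-0.1},{"delta_pos":[0.0015,0,0.01],"spin":-0.185},{"delta_pos":[0.0015,0,0.02],"spin":-0.185},{"delta_pos":[0.0015,0,0.03],"spin":-0.185},{"delta_pos":[0.0015,0,0.03],"spin":-0.185}]' -1
python3 - <<'E'
from h import *
plan([.405,.320,.024],1.22)
im,K,R,t=cam("scene");crop(im,200,120,107,80,7,"pics/s15.png")
M=Ro.from_rotvec(robot.read_state()["orientation"]).as_matrix();p=robot.read_state()["tool_pos"]
print((proj([p+M[:,1]*.0465,p-M[:,1]*.0465,p],K,R,t)-[200,120])*7)
im,K,R,t=cam("top");crop(im,200,180,107,80,7,"pics/t15.png")
E
```

```text
t: 19.9
tool_pos: [0.4041, 0.3194, 0.0701]
orientation: [0.55, 3.089, -0.004]
force: [0.0, -0.1, 0.3]
opening: 0.0932
t 19.9 pos [0.4041 0.3194 0.0701] jaw 1.218 z [ 0.0039 -0.003  -1.    ] F [ 0.  -0.1  0.3] q6 -0.64 op 0.0932
delta [-0.0004  0.001   0.0461] spin [-0.002]
[[313.99026483 287.66628828]
 [311.27285503 359.61688022]
 [312.66599075 322.72993751]]
```

View pics/s15.png

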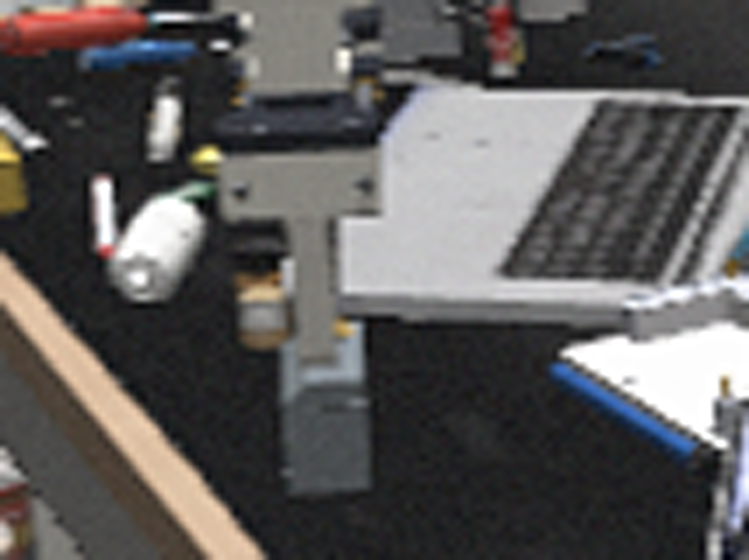

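View pics/t15.png

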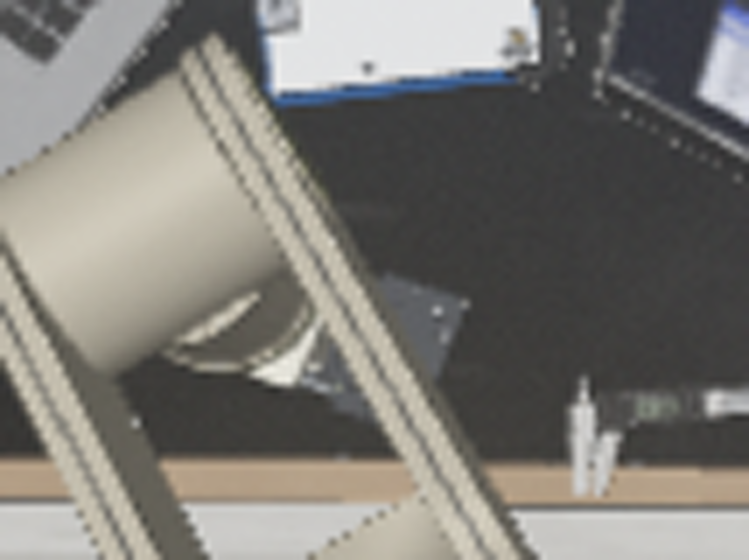

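```bash
python3 -m pendant '[{"delta_pos":[0,0.001,0.006],"spin":0},{"delta_pos":[0,0.001,0.011],"spin":0},{"delta_pos":[0,0.001,0.015],"spin":0},{"delta_pos":[0,0.001,0.018],"spin":0},{"delta_pos":[0,0.001,0.018],"spin":0},{"delta_pos":[0,0.001,0.018],"spin":0}]' -1
python3 - <<'E'
from h import *
plan([.405,.320,.024],1.22)
im,K,R,t=cam("scene");crop(im,220,140,64,48,12,"pics/s16.png")
E
```

```text
t: 20.6
tool_pos: [0.4054, 0.3208, 0.0536]
orientation: [0.549, 3.088, -0.002]
force: [-0.5, 0.4, 0.6]
opening: 0.0929
t 20.6 pos [0.4054 0.3208 0.0536] jaw 1.219 z [ 0.0055 -0.002  -1.    ] F [-0.5  0.4  0.6] q6 -0.64 op 0.0929
delta [ 0.0002 -0.0009  0.0296] spin [-0.001]
```

View pics/s16.png

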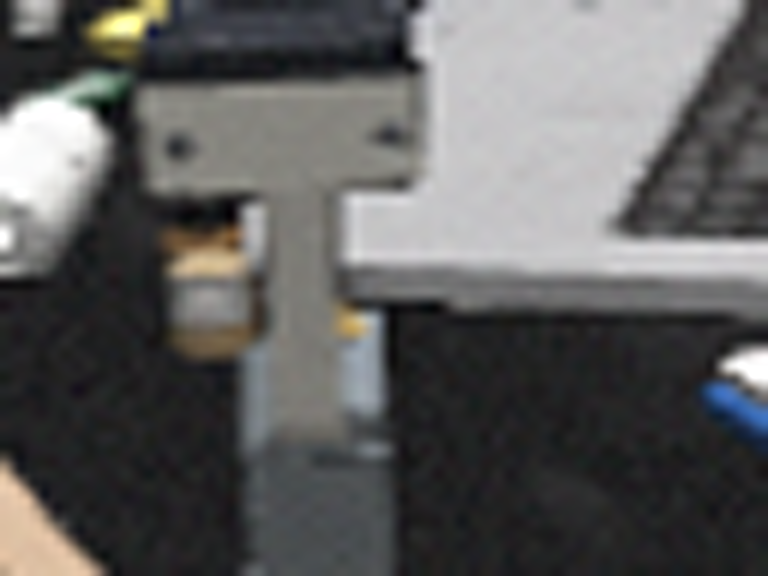

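```bash
python3 -m pendant '[{"delta_pos":[-0.001,-0.001,0.006],"spin":0},{"delta_pos":[-0.002,-0.001,0.014],"spin":0},{"delta_pos":[-0.002,-0.001,0.022],"spin":0},{"delta_pos":[-0.002,-0.001,0.027],"spin":0},{"delta_pos":[-0.002,-0.001,0.029],"spin":0},{"delta_pos":[-0.002,-0.001,0.029],"spin":0}]' -1
python3 -m pendant '[{"delta_pos":[0,0,0],"spin":0},{"delta_pos":[0,0,0],"spin":0},{"delta_pos":[0,0,0],"spin":0},{"delta_pos":[0,0,0],"spin":0},{"delta_pos":[0,0,0],"spin":0},{"delta_pos":[0,0,0],"spin":0},{"delta_pos":[0,0,0],"spin":0},{"delta_pos":[0,0,0],"spin":0}]' 1 30
```

```text
t: 21.25
tool_pos: [0.4068, 0.319, 0.0242]
orientation: [0.549, 3.088, -0.002]
force: [0.1, -0.3, -0.2]
opening: 0.0932
t: 22.05
tool_pos: [0.4068, 0.3189, 0.0244]
orientation: [0.549, 3.088, -0.003]
force: [-1.3, -2.5, 5.4]
opening: 0.0759
```

```bash
python3 -m pendant '[{"delta_pos":[0,0,-0.005],"spin":0},{"delta_pos":[0,0,-0.018],"spin":0},{"delta_pos":[0,0,-0.04],"spin":0},{"delta_pos":[0,0,-0.065],"spin":0},{"delta_pos":[0,0,-0.085],"spin":0},{"delta_pos":[0,0,-0.1],"spin":0},{"delta_pos":[0,0,-0.105],"spin":0},{"delta_pos":[0,0,-0.105],"spin":0}]' 1 30
python3 - <<'E'
from h import *
plan([.6074,.2967,.12],1.704)
im,K,R,t=cam("scene");crop(im,210,120,107,80,7,"pics/s17.png")
x=robot.read_state();print(x["force"])
E
```

```text
t: 22.85
tool_pos: [0.4067, 0.3195, 0.1302]
orientation: [0.548, 3.087, -0.001]
force: [-0.4, -0.0, -2.7]
opening: 0.0757
t 22.85 pos [0.4067 0.3195 0.1302] jaw 1.219 z [ 0.0061 -0.0016 -1.    ] F [-0.4 -0.  -2.7] q6 -0.65 op 0.0757
delta [-0.1962  0.0477  0.0115] spin [-0.485]
[-0.16486883 -0.61150603 -2.98006774]
```

View pics/s17.png

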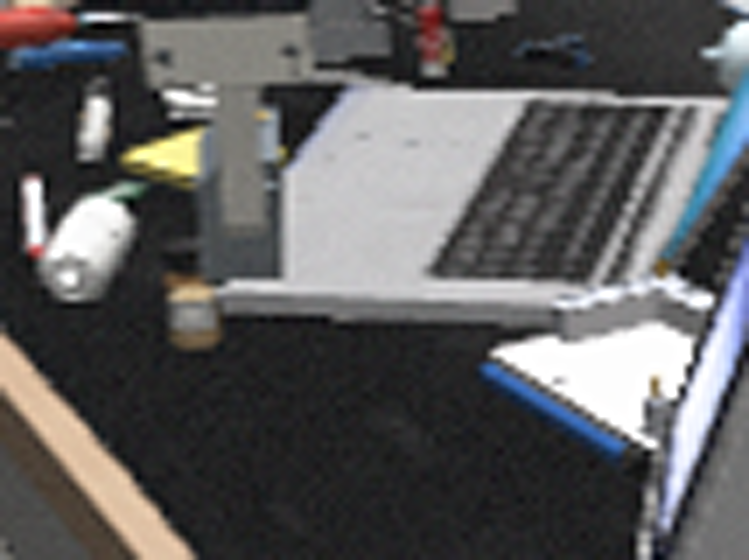

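The block is held squarely, bevel to the left (front), weight about 3 N. Next I move it above the jig.

```bash
python3 -m pendant '[{"delta_pos":[-0.02,0.005,0],"spin":-0.06},{"delta_pos":[-0.05,0.012,0],"spin":-0.14},{"delta_pos":[-0.085,0.02,0],"spin":-0.22},{"delta_pos":[-0.12,0.029,0],"spin":-0.3},{"delta_pos":[-0.15,0.036,0],"spin":-0.38},{"delta_pos":[-0.175,0.043,0],"spin":-0.45},{"delta_pos":[-0.19,0.046,0],"spin":-0.485},{"delta_pos":[-0.196,0.048,0],"spin":-0.485},{"delta_pos":[-0.196,0.048,0.005],"spin":-0.485},{"delta_pos":[-0.196,0.048,0.01],"spin":-0.485}]'
python3 - <<'E'
from h import *
plan([.6074,.2967,.06],1.704)
im,K,R,t=cam("scene");crop(im,260,120,107,80,7,"pics/s18.png")
im,K,R,t=cam("top");crop(im,205,130,107,80,7,"pics/t18.png")
E
```

```text
t: 23.9
tool_pos: [0.6057, 0.2968, 0.1188]
orientation: [-0.208, 3.132, -0.005]
force: [0.6, 0.1, -2.7]
opening: 0.076
t 23.9 pos [0.6057 0.2968 0.1188] jaw 1.704 z [ 0.0031 -0.003  -1.    ] F [ 0.6  0.1 -2.7] q6 -1.32 op 0.076
delta [-0.0015 -0.0001  0.0588] spin [-0.]
```

View pics/s18.png

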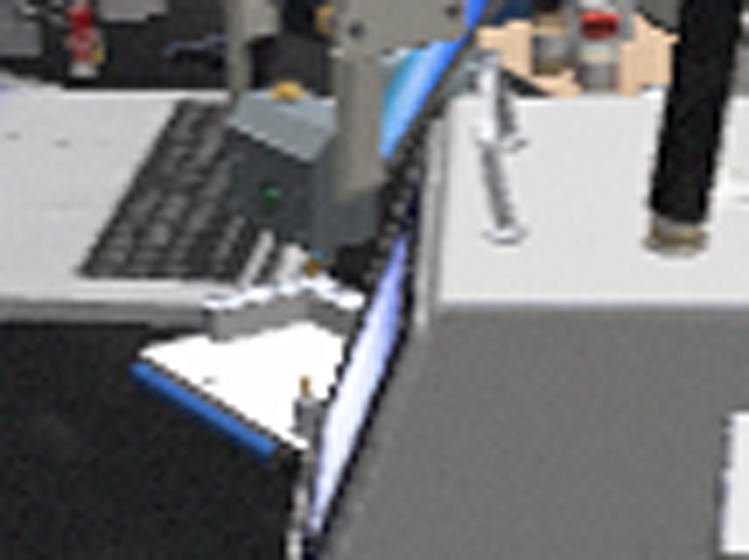

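View pics/t18.png

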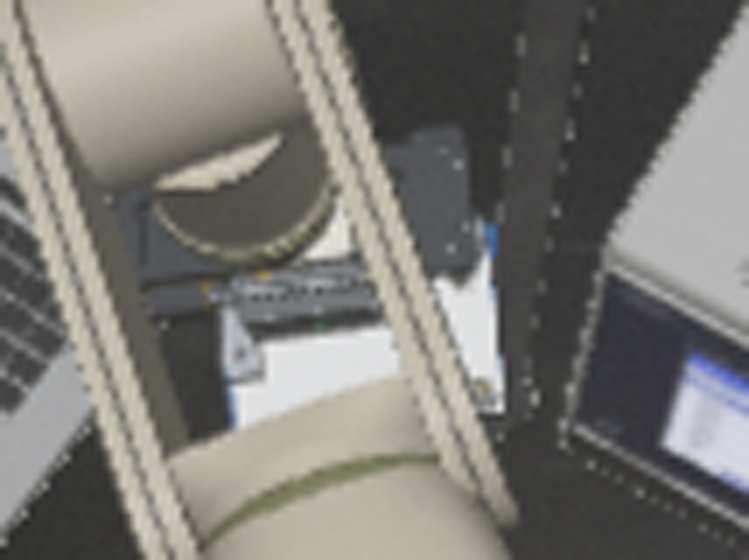

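```bash
python3 -m pendant '[{"delta_pos":[0.001,0,0.01],"spin":0},{"delta_pos":[0.001,0,0.025],"spin":0},{"delta_pos":[0.001,0,0.04],"spin":0},{"delta_pos":[0.001,0,0.052],"spin":0},{"delta_pos":[0.001,0,0.06],"spin":0},{"delta_pos":[0.001,0,0.066],"spin":0},{"delta_pos":[0.001,0,0.068],"spin":0},{"delta_pos":[0.001,0,0.068],"spin":0}]'
```

```text
t: 24.8
tool_pos: [0.6041, 0.2963, 0.0501]
orientation: [-0.21, 3.133, -0.006]
force: [-0.3, -0.8, -2.6]
opening: 0.0759
```

```bash
python3 -m pendant '[{"delta_pos":[0,0,0.001],"spin":0},{"delta_pos":[0,0,0.002],"spin":0},{"delta_pos":[0,0,0.002],"spin":0}]'
```

```text
t: 25.1
tool_pos: [0.6043, 0.2963, 0.0484]
orientation: [-0.209, 3.133, -0.006]
force: [-0.3, -0.3, -2.9]
opening: 0.076
```

```bash
python3 -m pendant '[{"delta_pos":[0,0,0.001],"spin":0},{"delta_pos":[0,0,0.0015],"spin":0},{"delta_pos":[0,0,0.0015],"spin":0}]'; python3 -m pendant '[{"delta_pos":[0,0,0.0005],"spin":0},{"delta_pos":[0,0,0.001],"spin":0},{"delta_pos":[0,0,0.001],"spin":0}]'
```

```text
t: 25.4
tool_pos: [0.6043, 0.2963, 0.0468]
orientation: [-0.209, 3.133, -0.006]
force: [-0.3, 0.5, -2.5]
opening: 0.0758
t: 25.7
tool_pos: [0.6047, 0.2965, 0.0465]
orientation: [-0.209, 3.132, -0.005]
force: [-1.1, 0.9, 2.4]
opening: 0.0757
```

```bash
python3 -m pendant '[{"delta_pos":[-0.001,0,0],"spin":0},{"delta_pos":[-0.002,0,0],"spin":0},{"delta_pos":[-0.003,0,0],"spin":0},{"delta_pos":[-0.004,0,0],"spin":0},{"delta_pos":[-0.004,0,0],"spin":0}]'; python3 -m pendant '[{"delta_pos":[-0.001,0,0],"spin":0},{"delta_pos":[-0.002,0,0],"spin":0},{"delta_pos":[-0.002,0,0],"spin":0}]'
```

```text
t: 26.2
tool_pos: [0.6089, 0.2971, 0.0465]
orientation: [-0.209, 3.131, -0.005]
force: [-0.1, 0.4, -0.5]
opening: 0.0756
t: 26.5
tool_pos: [0.6111, 0.2973, 0.0466]
orientation: [-0.209, 3.131, -0.005]
force: [-0.1, 0.1, 0.2]
opening: 0.0759
```

```bash
for i in 1 2 3; do python3 -m pendant '[{"delta_pos":[-0.0007,0,0],"spin":0},{"delta_pos":[-0.0015,0,0],"spin":0},{"delta_pos":[-0.0015,0,0],"spin":0}]' | egrep "pos|force"; done
```

```text
tool_pos: [0.6126, 0.2975, 0.0465]
force: [-0.7, 0.7, -0.1]
tool_pos: [0.6143, 0.2977, 0.0465]
force: [0.3, -0.1, -0.3]
tool_pos: [0.6159, 0.298, 0.0465]
force: [-0.1, 0.3, -0.7]
```

```bash
python3 -m pendant '[{"delta_pos":[-0.0007,0,0],"spin":0},{"delta_pos":[-0.0015,0,0],"spin":0},{"delta_pos":[-0.0015,0,0],"spin":0}]' | egrep "pos|force"
python3 - <<'E'
from h import *
im,K,R,t=cam("scene");crop(im,265,130,75,56,10,"pics/s19.png")
E
```

```text
tool_pos: [0.6172, 0.2981, 0.0465]
force: [-2.1, -0.2, 0.8]
```

View pics/s19.png

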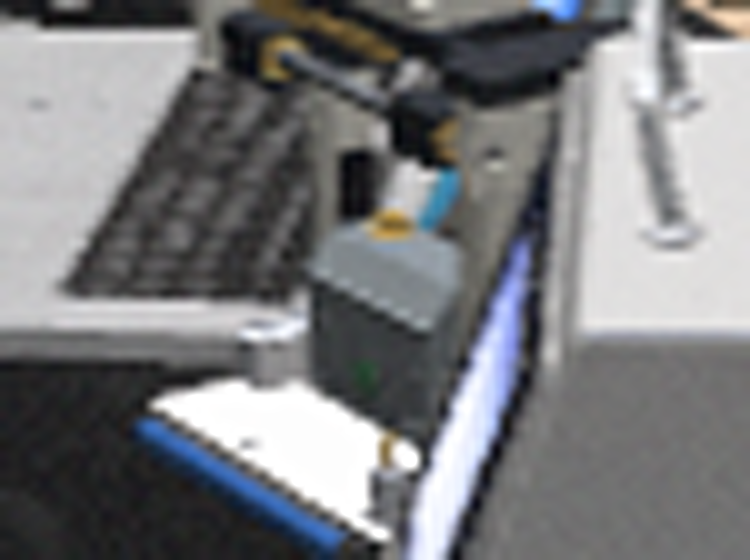

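```bash
python3 -m pendant '[{"delta_pos":[-0.0005,0,0],"spin":0},{"delta_pos":[-0.001,0,0],"spin":0},{"delta_pos":[-0.001,0,0],"spin":0}]' | egrep "pos|force"
```

```text
tool_pos: [0.6173, 0.2982, 0.0465]
force: [-7.5, -2.3, 4.4]
```

```bash
python3 -m pendant '[{"delta_pos":[0,0.001,0],"spin":0},{"delta_pos":[0,0.002,0],"spin":0},{"delta_pos":[0,0.003,0],"spin":0},{"delta_pos":[0,0.003,0],"spin":0}]' | egrep "pos|force"; for i in 1 2; do python3 -m pendant '[{"delta_pos":[0,0.0007,0],"spin":0},{"delta_pos":[0,0.0013,0],"spin":0},{"delta_pos":[0,0.0013,0],"spin":0}]' | egrep "pos|force"; done
```

```text
tool_pos: [0.6169, 0.3012, 0.0466]
force: [-2.4, -2.6, 2.5]
tool_pos: [0.6167, 0.3025, 0.0466]
force: [-2.8, -2.1, 2.0]
tool_pos: [0.6165, 0.3039, 0.0465]
force: [-2.9, -2.6, 3.1]
```

```bash
for i in 1 2; do python3 -m pendant '[{"delta_pos":[0,0.0006,0],"spin":0},{"delta_pos":[0,0.0012,0],"spin":0},{"delta_pos":[0,0.0012,0],"spin":0}]' | egrep "pos|force"; done
```

```text
tool_pos: [0.6165, 0.3041, 0.0466]
force: [-3.9, -6.6, 3.6]
tool_pos: [0.6165, 0.3041, 0.0467]
force: [-3.6, -5.8, 4.3]
```

```bash
python3 -m pendant '[{"delta_pos":[0,0,0],"spin":0},{"delta_pos":[0,0,0],"spin":0},{"delta_pos":[0,0,0],"spin":0},{"delta_pos":[0,0,0],"spin":0},{"delta_pos":[0,0,0],"spin":0},{"delta_pos":[0,0,0],"spin":0}]' -1
python3 -m pendant '[{"delta_pos":[0,0,-0.005],"spin":0},{"delta_pos":[0,0,-0.015],"spin":0},{"delta_pos":[0,0,-0.03],"spin":0},{"delta_pos":[0,0,-0.05],"spin":0},{"delta_pos":[0,0,-0.065],"spin":0},{"delta_pos":[0,0,-0.075],"spin":0},{"delta_pos":[0,0,-0.08],"spin":0}]'
python3 - <<'E'
from h import *
plan([.5997,.3017,.074],1.704)
im,K,R,t=cam("scene");crop(im,265,130,75,56,10,"pics/s20.png")
im,K,R,t=cam("top");crop(im,205,130,107,80,7,"pics/t20.png")
print(marks("top","block",R,t),marks("top","block_bevel",R,t))
E
```

```text
t: 30.25
tool_pos: [0.6165, 0.3042, 0.0467]
orientation: [-0.208, 3.134, -0.01]
force: [0.6, 0.5, -0.0]
opening: 0.093
t: 30.95
tool_pos: [0.6173, 0.3051, 0.1289]
orientation: [-0.208, 3.131, -0.009]
force: [0.0, -0.7, 0.7]
opening: 0.0928
t 30.95 pos [0.6173 0.3051 0.1289] jaw 1.704 z [ 0.0038 -0.0056 -1.    ] F [ 0.  -0.7  0.7] q6 -1.31 op 0.0928
delta [ 0.018  -0.0007  0.0548] spin [-0.]
[(0.71, [0.6154, 0.2997, 0.0238])] [(0.53, [0.6008, 0.304, 0.0727]), (0.38, [0.3875, -0.2509, -0.0025])]
```

View pics/s20.png

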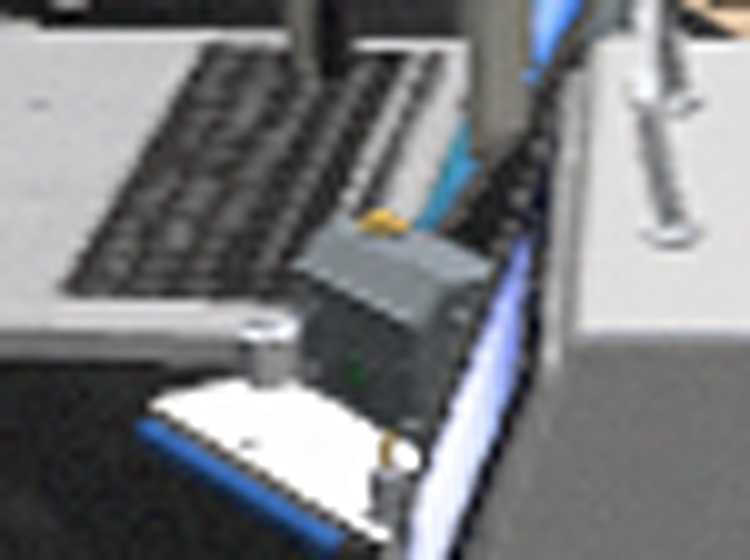

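View pics/t20.png

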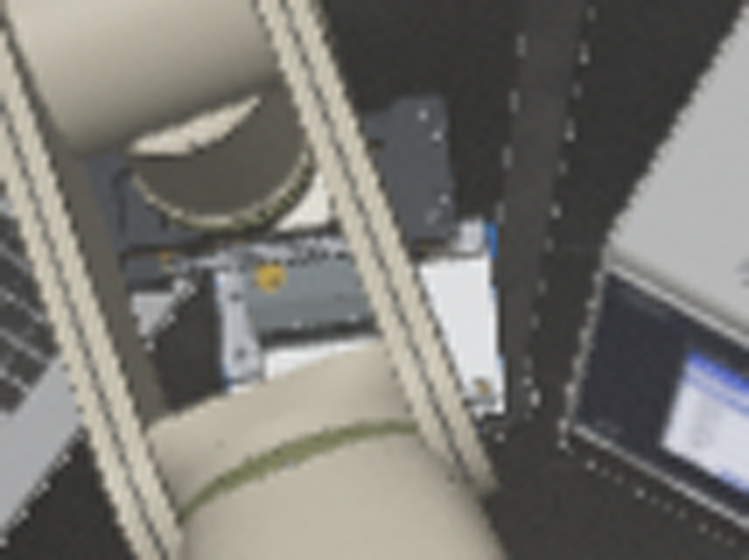

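```bash
python3 -m pendant '[{"delta_pos":[0.01,0,0],"spin":0},{"delta_pos":[0.025,0,0],"spin":0},{"delta_pos":[0.035,-0.001,0],"spin":0},{"delta_pos":[0.035,-0.001,0],"spin":0},{"delta_pos":[0.035,-0.001,0],"spin":0},{"delta_pos":[0.035,-0.001,0],"spin":0},{"delta_pos":[0.035,-0.001,0],"spin":0},{"delta_pos":[0.035,-0.001,0],"spin":0},{"delta_pos":[0.035,-0.001,0],"spin":0},{"delta_pos":[0.035,-0.001,0],"spin":0}]' 1 40
python3 -m pendant '[{"delta_pos":[0,0,0.01],"spin":0},{"delta_pos":[0,0,0.02],"spin":0},{"delta_pos":[0,0,0.03],"spin":0},{"delta_pos":[0,0,0.035],"spin":0},{"delta_pos":[0,0,0.04],"spin":0},{"delta_pos":[0,0,0.04],"spin":0}]'
python3 - <<'E'
from h import *
plan([.5828,.2994,.076],1.704)
im,K,R,t=cam("scene");crop(im,265,130,75,56,10,"pics/s21.png")
E
```

```text
t: 32.15
tool_pos: [0.5815, 0.2989, 0.1258]
orientation: [0.208, -3.134, 0.011]
force: [0.1, -1.1, 0.9]
opening: 0.0179
t: 32.75
tool_pos: [0.581, 0.2984, 0.0847]
orientation: [0.208, -3.133, 0.012]
force: [-0.0, -0.3, 0.1]
opening: 0.0003
t 32.75 pos [0.581  0.2984 0.0847] jaw 1.704 z [-0.0012 -0.0076 -1.    ] F [-0.  -0.3  0.1] q6 -1.3 op 0.0003
delta [-0.002   0.0008  0.0087] spin [-0.]
```

View pics/s21.png

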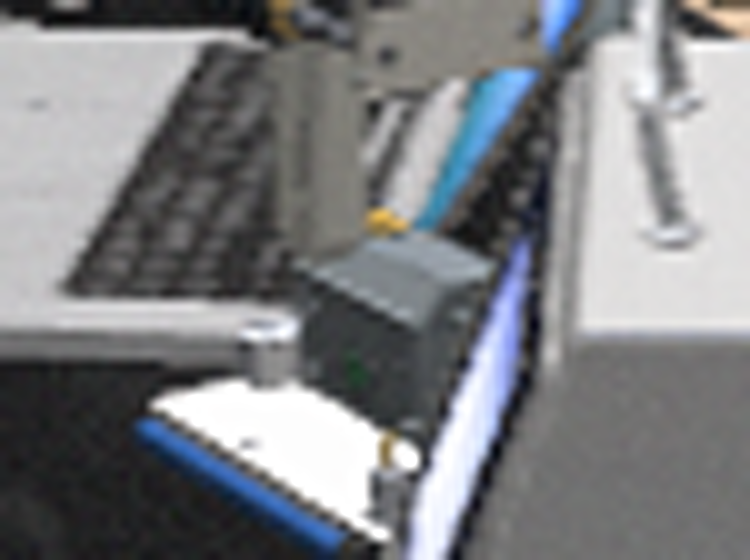

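Run:
```python
from h import *
im,K,R,t=cam("scene")
s=robot.read_state();p=s["tool_pos"];M=Ro.from_rotvec(s["orientation"]).as_matrix()
q=lambda X:((proj(X,K,R,t)-[265,130])*10).round()
print("tcp",q([p]), "corners",q([p+M@np.array([a,b,0]) for a in(-.0075,.0075) for b in (-.0175,.0175)]))
c,sn=np.cos(.133),np.sin(.133)
W=lambda x,y,z:[.598+c*x-sn*y,.2843+sn*x+c*y,z]
print("bevel mid",q([W(.004,.017,.074)]),"bevel top edge ends",q([W(.010,-.021,.08),W(.010,.055,.08)]),"bevel low",q([W(-.002,-.021,.068),W(-.002,.055,.068)]),"post top",q([W(-.042,-.064,.053)]))
```

```text
tcp [[311. 252.]] corners [[357. 262.]
 [302. 233.]
 [320. 271.]
 [265. 242.]]
bevel mid [[356. 274.]] bevel top edge ends [[432. 286.]
 [311. 222.]] bevel low [[402. 327.]
 [283. 262.]] post top [[373. 434.]]
```

```bash
python3 -m pendant '[{"delta_pos":[-0.001,0.001,0.004],"spin":0},{"delta_pos":[-0.002,0.001,0.008],"spin":0},{"delta_pos":[-0.004,0.001,0.009],"spin":0},{"delta_pos":[-0.006,0.001,0.009],"spin":0},{"delta_pos":[-0.006,0.001,0.009],"spin":0}]'
python3 -m pendant '[{"delta_pos":[-0.001,0,0],"spin":0},{"delta_pos":[-0.002,0,0],"spin":0},{"delta_pos":[-0.002,0,0],"spin":0}]'
python3 - <<'E'
from h import *
plan([.5963,.3012,.074],1.704)
E
```

```text
t: 33.35
tool_pos: [0.5878, 0.3004, 0.077]
orientation: [-0.208, 3.135, -0.011]
force: [0.4, -0.1, -0.5]
opening: 0.0005
t: 33.65
tool_pos: [0.59, 0.3007, 0.0771]
orientation: [-0.208, 3.134, -0.011]
force: [-0.2, 0.1, -0.1]
opening: 0.0005
t 33.65 pos [0.59   0.3007 0.0771] jaw 1.703 z [ 8.0e-04 -6.8e-03 -1.0e+00] F [-0.2  0.1 -0.1] q6 -1.3 op 0.0005
delta [-0.0063 -0.0003  0.0031] spin [-0.001]
```

```bash
python3 -m pendant '[{"delta_pos":[0,0,0.0015],"spin":0},{"delta_pos":[-0.001,0,0.0025],"spin":0},{"delta_pos":[-0.001,0,0.0025],"spin":0}]'|egrep "pos|force"
python3 -m pendant '[{"delta_pos":[-0.0007,0,0],"spin":0},{"delta_pos":[-0.001,0,0],"spin":0},{"delta_pos":[-0.001,0,0],"spin":0}]'|egrep "pos|force"
python3 -m pendant '[{"delta_pos":[-0.0007,0,0.0003],"spin":0},{"delta_pos":[-0.001,0,0.0003],"spin":0},{"delta_pos":[-0.001,0,0.0003],"spin":0}]'|egrep "pos|force"
```

```text
tool_pos: [0.5909, 0.3007, 0.0744]
force: [-0.3, 0.6, -0.7]
tool_pos: [0.5918, 0.3009, 0.0743]
force: [-0.1, 0.3, 0.3]
tool_pos: [0.5925, 0.3011, 0.074]
force: [-3.7, 0.3, 2.3]
```

```bash
python3 -m pendant '[{"delta_pos":[-0.0004,0,0.0005],"spin":0},{"delta_pos":[-0.0006,0,0.001],"spin":0},{"delta_pos":[-0.0006,0,0.001],"spin":0}]'|egrep "pos|force"
```

```text
tool_pos: [0.5927, 0.3012, 0.0737]
force: [-6.4, -1.1, 7.8]
```

```bash
python3 -m pendant '[{"delta_pos":[-0.0003,0,0.0006],"spin":0},{"delta_pos":[-0.0006,0,0.0012],"spin":0},{"delta_pos":[-0.0006,0,0.0012],"spin":0}]'|egrep "pos|force"
```

```text
tool_pos: [0.5928, 0.3013, 0.0735]
force: [-9.3, -3.5, 10.6]
```

```bash
python3 -m pendant '[{"delta_pos":[-0.0004,0,0.001],"spin":0},{"delta_pos":[-0.0008,0,0.0018],"spin":0},{"delta_pos":[-0.0008,0,0.0018],"spin":0},{"delta_pos":[-0.0008,0,0.0018],"spin":0},{"delta_pos":[-0.0008,0,0.0018],"spin":0}]'|egrep "t:|pos|force"
python3 - <<'E'
from h import *
x,obs=fitblock([.6126,.3034,.133],.022)
im,K,R,t=cam("scene");crop(im,265,130,75,56,10,"pics/s22.png");cv2.imwrite("pics/s22f.png",im)
im,K,R,t=cam("top");crop(im,205,130,107,80,7,"pics/t22.png")
print(marks("top","block",R,t),marks("top","cover",R,t))
for n in ["caliper","tape_roll","vial","screwdriver","lens_barrel","petri_dish"]: print(n,marks("top",n,R,t)[:1])
s=robot.read_state();print(s["t"],np.round(s["force"],1),np.round(s["tool_pos"],4))
E
```

```text
t: 35.65
tool_pos: [0.5929, 0.3013, 0.0734]
force: [-11.9, -3.6, 15.6]
scene 0.56 251
scene [ 0.6195  0.322  -0.1712] 0.494
[] [(0.69, [0.3853, -0.2506, -0.0038])]
caliper [(0.66, [0.3613, 0.0925, 0.001])]
tape_roll [(0.63, [0.564, -0.3658, 0.0022])]
vial [(0.46, [0.357, -0.0953, -0.0005])]
screwdriver [(0.53, [0.3565, -0.0985, -0.0004])]
lens_barrel [(0.65, [0.6722, -0.3604, -0.0034])]
petri_dish [(0.62, [0.3965, -0.3919, -0.001])]
36.35 [-11.9  -3.2  15.2] [0.5929 0.3013 0.0734]
```

View pics/s22.png

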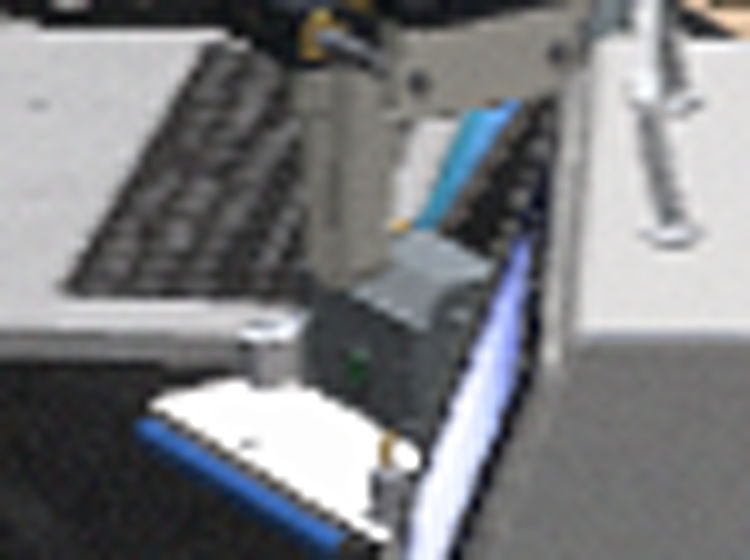

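View pics/t22.png

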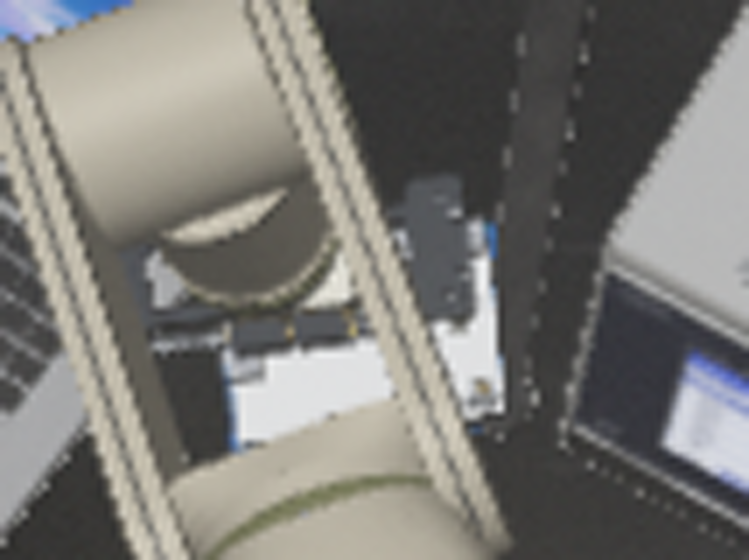

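View pics/s22f.png

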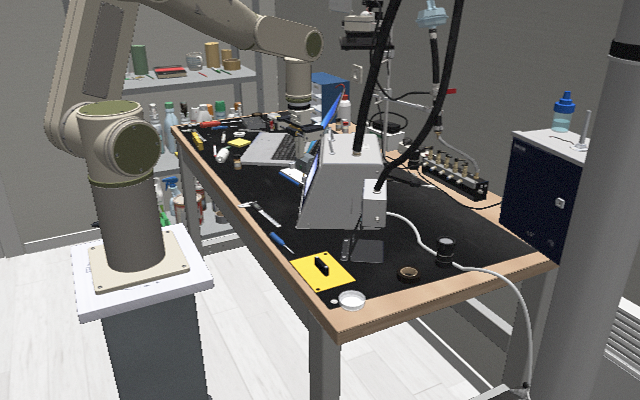

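The push is steady at about 12 N toward the fence and 15 N down. In the scene view the block hasn't shifted (green window at crop (358,362), bevel edge in the same place), and the cover is flat on the mat at (322,270). I'm handing in now.

Run:
```python
from plant import robot
print(robot.close_job()); s=robot.read_state(); print(s["t"],s["force"],s["tool_pos"])
```

```text
the job is handed in; nothing more can be done
None
the job is handed in; nothing more can be done
```

I lifted the cover off the pins and laid it flat on the mat, handle up, at about (0.39, −0.25), and let go of it. I then set the block in the jig, bevel to the front, against fence and end stop. I handed in at about 36 s with the closed fingers still pushing diagonally on the bevel.

**Last checks that agreed**
- **Push:** it held steady over 0.7 s at about 12 N toward the fence and 15 N down.
- **Seating:** the force rose when the block met the bed, the fence and the stop. The stop contact came at about 17 mm in the jig's own y. The fingers met the bevel where the jig pose predicted, and the block did not visibly shift under the push.
- **Cover:** the camera shows it lying flat.
- **Bystanders:** caliper, tape roll, screwdriver, lens barrel and petri dish were found within a few mm of where they started.

**Checks that failed or disagreed**
- **Block pose:** the final silhouette fit was unusable because the fingers hid the block (residual 0.49), and the network no longer found the block in the top view. Seating therefore rests on the contact forces and the pictures.
- **Vial:** the network returned a wrong match, the screwdriver's spot, so its position is not confirmed by measurement. The arm never touched it knowingly.
- **Gripper contact:** on the first approach to the mat something pressed on the gripper with 5 to 6 N, probably the small instrument box. I backed off and laid the cover about 15 mm further left. It now lies along the front edge of the mat.

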